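# Hang the keyhole template plate on the sloping jig stand and turn its keeper

### The job

Take the template plate by its grip, press the round end of its keyhole over the stud on the sloping jig stand and slide it down the slope until it hangs fully home, straight and flat on the board. Then turn the stand's keeper fully down over the plate's upper edge and let go, without disturbing the other things on the bench.

Things in the scene. Friction and masses are not known exactly. Their poses are not given: they have to be found in the camera images.
- plate: Template plate: flat aluminium, 150 mm along x, 100 along y, 6 thick, about 0.35 kg, lying loose on the bench, grip side up. Origin: centre of its underside; z points out of the grip side, +x to its keyhole end (the upper end when hung).
- plate_hole (a point): Centre of the round end of the plate's keyhole, at the underside: plate x = +25 mm, y = 0. It is 30 mm in diameter; a slot 16 mm wide runs from it towards +x and ends square at plate x = +53 mm. The keyhole goes right through.
- plate_grip (a point): Centre of the top of the plate's grip, a solid black rib 56 mm along the plate's x and 16 mm wide in y, centred at plate x = -30 mm, y = 0, reaching from the plate's top face (z = 6 mm) to z = 42 mm. Pinch it across its 16 mm.
- board: Sloping grey board of the jig stand, fixed, 27 degrees from level, lower edge towards the robot. Origin: on its face at the foot of the stud; x up the slope, y to the left along the face, z out of the face. The face spans x -150 to +95, y -100 to +100 mm. The plate hangs with its x along the board's x: pressed on, its origin is at board x = -25 mm; fully home at x = -47 mm.
- stud (a point): Centre of the top of the steel stud, 15.5 mm out along z from the board's origin: a neck 12 mm in diameter and 9.5 mm long, then a head 24 mm in diameter and 6 mm thick with a bevelled top.
- keeper (a joint): Angle of the keeper, a flat steel wing 16 mm wide, 62 long, lying 10 to 16 mm above the face. 0 rad (a hard stop): it points straight down the slope over the top edge of a plate hung home. Larger: swung out to the board's +y side (1.57: along +y; limit 2.1). Starts at 1.4 to 1.9; light friction (about 1 N at the post) keeps it where it is left.
- keeper_pivot (a point): Point on the keeper's axis, which is parallel to the board's z, at board x = +70 mm, y = +30 mm, 10 mm above the face.
- keeper_post (a point): Centre of the top of the keeper's round finger post, steel, 12 mm in diameter, parallel to the board's z, 55 mm from the pivot; its top is 50 mm above the face, 34 mm above the wing. At board x = 70 - 55 cos(keeper), y = 30 + 55 sin(keeper) mm. The post can turn between the fingers.
- tape_roll: Bystander: black roll of tape, 66 mm across, 19 mm high. Origin: centre of its underside.
- grease_tin: Bystander: round tin with a lid, 69 mm across, 33 mm high. Origin: centre of its underside.
- spanner: Bystander: steel spanner, 146 mm long, lying flat. Origin: centre of its underside.
- marker: Bystander: black marker pen with a blue cap, 133 mm long, 17 mm thick, lying flat. Origin: centre of its underside.

How it is judged:
By the outcome, as a careful person would: the job done as asked, in the order asked, and still so for the second after the job is handed in, with the robot touching nothing.
It also fails if it takes over 64 s, if anything falls off the work surface, if the arm or the gripper's body presses on something with over 40 N, if the wrist force passes 120 N, or if a joint passes its speed limit or range.

### The arm

A 6-joint arm with a two-finger parallel gripper is mounted at the origin on a cart in front of the work surface, level with it; the furniture and walls round the work are solid. World frame = base frame: x ahead of the robot, y to its left, z up, the work surface at z = 0. Lengths are in m, angles in rad, forces in N, time in s.
With the tool pointing down it reaches from about 0.375 to 0.9 m from the base axis. Payload 3.1 kg.
Tool frame: the origin (TCP) lies on the centre line of the jaws, within the pads' length; the fingertips stand 14 mm ahead of it and the grasp point (between the pads) lies 5 mm behind it; y points along the fingers, z is the direction in which the jaws open and shut, and the axes are right-handed (so a half turn about y gives the same grasp; the last joint's range is limited). The gripper opens to 87 mm and grips with 3 to 60 N. Pads are 19 mm wide; open, the fingers measure 117 mm over their backs; the gripper's body (75 mm by 190 mm) begins 51 mm behind the grasp point.
Start: joints at [-1.494, 0.527, 1.433, -0, 1.181, -0.178], TCP at [0.158, -0.605, 0.237] pointing down, gripper open.
Joint ranges: [-3.08, 3.08], [-0.75, 2.2], [0.22, 2.44], [-1.43, 4.57], [0, 2.65], [-2.85, 2.85]. Speed limits (rad/s): [2.79, 2.79, 3.14, 3.14, 3.14, 3.14].

### API

Orientations are given as a unit quaternion [x, y, z, w].
In Python, from rig import robot, vision gives the robot as it stands.
- The arm moves only by the shell command python3 -m crank 'ROWS' [FORCE]. ROWS is JSON, a list of rows, each a list of 7 numbers: the shift along the tool's x, y, z as a fraction of full scale, then the turn, a rotation vector about the tool's x, y, z as a fraction of full scale, then the gripper command: -1 is shut, 1 is fully open, values between are in proportion. In form: [[x, y, z, wx, wy, wz, grip], ...]. A call has 1 to 10 rows; each row is the pose to reach, as a shift and turn from the pose commanded when the call began, along the tool's axes at that moment, turning the shorter way round; what a row does not reach only later rows make up. Full scale, the value 1, is 50 cm for a shift and pi rad for a turn. A row lasts 1/8 s, in which the tool goes at most 62.5 mm and 10.7 degrees, less where a joint would pass 70% of its speed; a pose out of reach is approached as far as the arm can. A call with a number of a shift or a turn outside -1 to 1 is refused whole. A call with a gripper value outside its range is refused whole. The fingers move at their own pace and stop on an object; FORCE is the grip in N (left out, the last holds). Time passes only in rows, so rows that repeat a pose let the fingers close. It gives the time, the measured TCP pose, the force and the opening at its end, in the units of the state.
- robot.get_obs(): the state, without advancing time (a new reading comes with each control period).
- vision.camera(name): name is "scene" or "side" or "wrist"; returns the picture (420x560x3 uint8, blue, green, red); there is no depth.
- vision.camera_info(name): a dict with "vfov" (degrees; the focal length in pixels is half the picture's height over the tangent of half this angle, whatever the lens; pixels are square), "cx", "cy" (the principal point, pixels), "world_from_camera" (4x4, takes a point from camera to world coordinates); the wrist camera has in their place "tool_from_camera" (4x4, takes a point from camera to tool coordinates, whose origin is the TCP and whose axes are the tool frame's). Camera axes: x right, y up, looking along -z (the intrinsics and any distortion apply to the point x, -y, -z); pixel columns grow to the right and rows downward; lengths in m; the calibration is good to about 2 mm. The wrist camera is an equidistant fisheye: a pixel r from the principal point sees the ray r / f radians off the axis. A picture is of the moment at which its call begins: read the wrist's pose just before it. camera_info takes no time and is no camera call.
- robot.hand_in(): hands the job in, once; it reports no verdict.
The state is a dict: "time": time; "q": joint angles; "joint_velocities": joint speeds; "joint_torque": joint torques, N m; "position": TCP position; "tool_rot": TCP orientation; "ft_force": force on the tool from outside, world axes, zero at the start; "moment": the same for the moment, N m; "grip_width": finger opening in m.
Only numpy, scipy, OpenCV 4.12 (cv2) and the standard library are available. Lean on these libraries where they do the work, as an engineer would, in place of code of your own. Each camera call takes 0.05 s, during which the arm holds its last target.

## Working session

There is one attempt and no reset: what is moved stays moved. The work goes in short steps, Python scripts to look and compute and a shell command to move; the robot and the scene stay as the last step left them, time stands still between calls to the robot, and variables do not carry over. Pictures are saved under pics/ and viewed, and the job is handed in when it is done.

```bash
ls; mkdir -p pics; python3 - <<'E'
from rig import robot, vision
import cv2, numpy as np
np.set_printoptions(precision=4,suppress=True)
for n in ["scene","side","wrist"]:
    print(n,vision.camera_info(n)); 
o=robot.get_obs(); print(o)
for n in ["scene","side","wrist"]:
    cv2.imwrite(f"pics/a_{n}.png",vision.camera(n))
E
```

```text
pics
scene {'vfov': 57.17617036757511, 'cx': 280.9972396544761, 'cy': 211.3231065787581, 'world_from_camera': array([[-0.9773, -0.1912,  0.0914,  0.5644],
       [ 0.2116, -0.8595,  0.4653,  0.4695],
       [-0.0104,  0.4741,  0.8804,  0.8731],
       [ 0.    ,  0.    ,  0.    ,  1.    ]])}
side {'vfov': 45.571965204696774, 'cx': 275.10652362847287, 'cy': 211.45788837501624, 'world_from_camera': array([[ 0.8829,  0.3094, -0.3534,  0.0222],
       [-0.4696,  0.5792, -0.6663, -0.8545],
       [-0.0014,  0.7542,  0.6567,  1.0209],
       [ 0.    ,  0.    ,  0.    ,  1.    ]])}
wrist {'vfov': 65.70646984690485, 'cx': 281.8080576963925, 'cy': 208.71255361004162, 'tool_from_camera': array([[-0.0003, -0.9596, -0.2815, -0.0764],
       [ 0.0004,  0.2815, -0.9596, -0.1478],
       [ 1.    , -0.0004,  0.0003,  0.    ],
       [ 0.    ,  0.    ,  0.    ,  1.    ]])}
{'time': 0.0, 'q': array([-1.4935,  0.5285,  1.4339, -0.0001,  1.1814, -0.1785]), 'joint_velocities': array([-0.0016,  0.0015,  0.0013,  0.0021,  0.0002,  0.0004]), 'joint_torque': array([  0.0009, -44.0039, -17.659 ,   0.0633,   0.058 ,  -0.0002]), 'position': array([ 0.1581, -0.6039,  0.2356]), 'tool_rot': array([-0.0902,  0.7021, -0.7006,  0.0902]), 'ft_force': array([ 0.0911,  0.0436, -0.4376]), 'moment': array([ 0.0466, -0.0141, -0.0356]), 'grip_width': 0.0869640878906195}
```

View pics/a_scene.png

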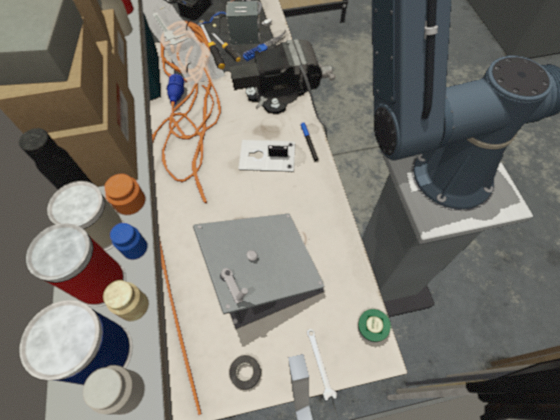

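View pics/a_side.png

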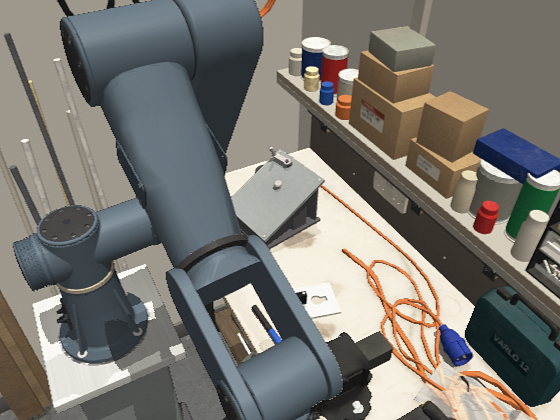

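View pics/a_wrist.png

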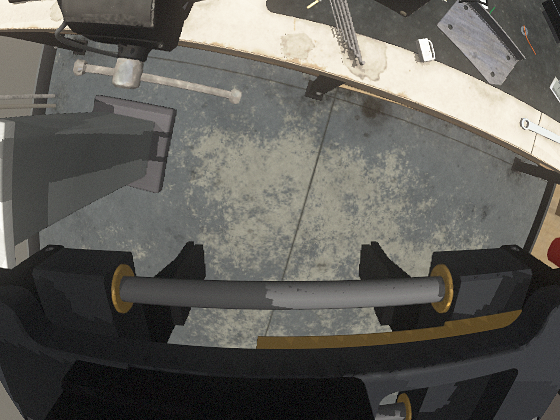

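```bash
cat > h.py <<'E'
from rig import robot, vision
import cv2, numpy as np
from scipy.spatial.transform import Rotation as R
np.set_printoptions(precision=4,suppress=True)
def ray(name,u,v,obs=None):
    ci=vision.camera_info(name); f=210/np.tan(np.radians(ci['vfov'])/2)
    x=(u-ci['cx']); y=(v-ci['cy'])
    if name=='wrist':
        r=np.hypot(x,y); th=r/f
        d=np.array([np.sin(th)*x/max(r,1e-9),-np.sin(th)*y/max(r,1e-9),-np.cos(th)])
        T=np.eye(4); T[:3,:3]=R.from_quat(obs['tool_rot']).as_matrix(); T[:3,3]=obs['position']
        W=T@ci['tool_from_camera']
    else:
        d=np.array([x/f,-y/f,-1.]); W=ci['world_from_camera']
    d=W[:3,:3]@d
    return W[:3,3],d/np.linalg.norm(d)
def onz(name,u,v,z,obs=None):
    o,d=ray(name,u,v,obs); return o+d*(z-o[2])/d[2]
def tri(rays):
    A=np.zeros((3,3));b=np.zeros(3)
    for o,d in rays:
        P=np.eye(3)-np.outer(d,d);A+=P;b+=P@o
    p=np.linalg.solve(A,b)
    return p,[np.linalg.norm(np.cross(p-o,d)) for o,d in rays]
def proj(name,p,obs=None):
    ci=vision.camera_info(name); f=210/np.tan(np.radians(ci['vfov'])/2)
    if name=='wrist':
        T=np.eye(4); T[:3,:3]=R.from_quat(obs['tool_rot']).as_matrix(); T[:3,3]=obs['position']
        W=T@ci['tool_from_camera']
    else: W=ci['world_from_camera']
    c=W[:3,:3].T@(np.asarray(p)-W[:3,3]); x,y,z=c[0],-c[1],-c[2]
    if name=='wrist':
        r=np.hypot(x,y);th=np.arctan2(r,z);return ci['cx']+f*th*x/r,ci['cy']+f*th*y/r
    return ci['cx']+f*x/z,ci['cy']+f*y/z
def rel(target_p,target_R,obs):
    """crank row from current measured pose"""
    R0=R.from_quat(obs['tool_rot'])
    s=R0.inv().apply(np.asarray(target_p)-obs['position'])/0.5
    w=(R0.inv()*target_R).as_rotvec()/np.pi
    return s,w
E
python3 - <<'E'
import cv2
a=cv2.imread('pics/a_scene.png')
cv2.imwrite('pics/b1.png',cv2.resize(a[120:190,220:340],None,fx=6,fy=6,interpolation=cv2.INTER_CUBIC))
cv2.imwrite('pics/b2.png',cv2.resize(a[200:340,180:340],None,fx=4,fy=4,interpolation=cv2.INTER_CUBIC))
s=cv2.imread('pics/a_side.png')
cv2.imwrite('pics/b3.png',cv2.resize(s[140:330,230:360],None,fx=4,fy=3.15 and 4,interpolation=cv2.INTER_CUBIC)[:600] if 0 else cv2.resize(s[140:260,220:340],None,fx=5,fy=5,interpolation=cv2.INTER_CUBIC))
cv2.imwrite('pics/b4.png',cv2.resize(s[270:340,280:360],None,fx=6,fy=6,interpolation=cv2.INTER_CUBIC))
E
```

```text
(no output)
```

View pics/b1.png

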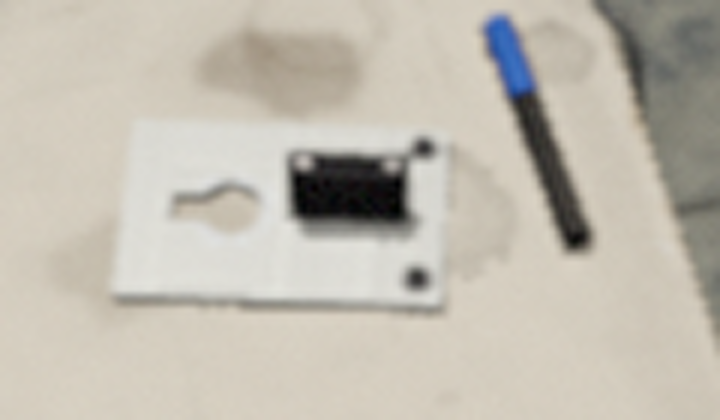

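View pics/b2.png

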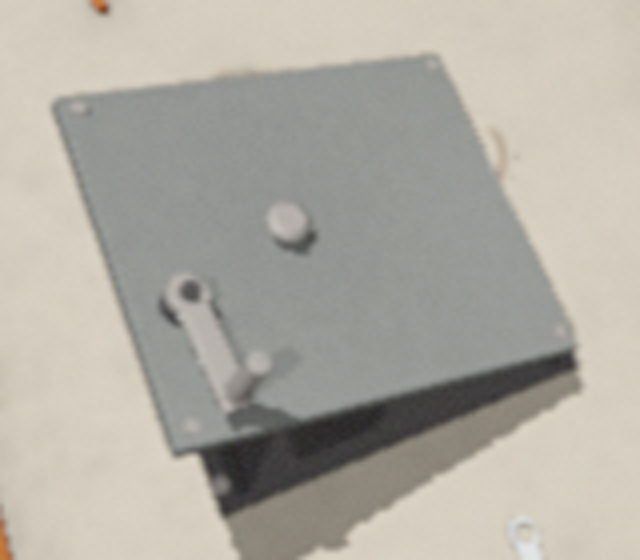

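View pics/b3.png

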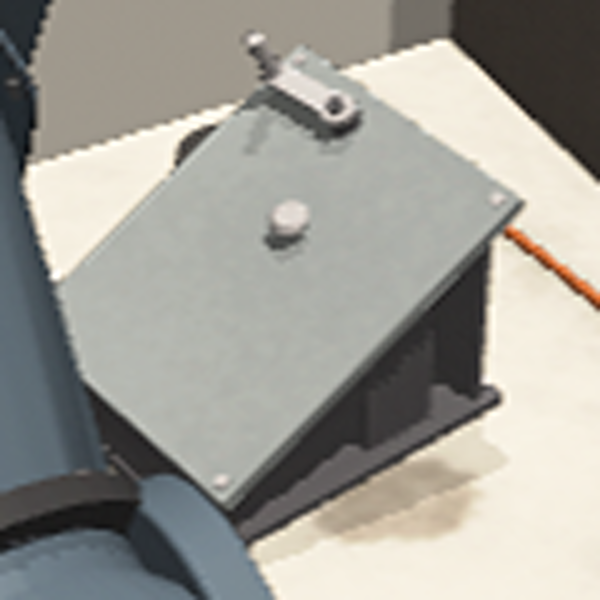

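View pics/b4.png

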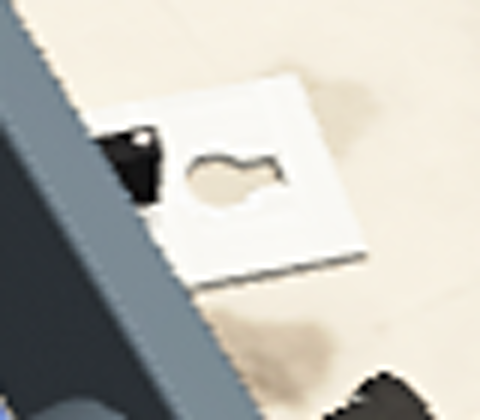

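```bash
cat > fit.py <<'E'
from h import *
from scipy.optimize import least_squares
def sc(c,off,s): return ((c[0]+.5)/s-.5+off[0],(c[1]+.5)/s-.5+off[1])
B2=lambda u,v:('scene',)+sc((u,v),(180,200),4)
B3=lambda u,v:('side',)+sc((u,v),(220,140),5)
B1=lambda u,v:('scene',)+sc((u,v),(220,120),6)
B4=lambda u,v:('side',)+sc((u,v),(280,270),6)
def boardR(yaw): return R.from_euler('ZY',[yaw,-np.radians(27)])
bo=[((.095,-.1,0),B2(55,103)),((-.15,-.1,0),B2(437,57)),((-.15,.1,0),B2(575,350)),((.095,.1,0),B2(175,452)),
 ((0,0,.0155),B2(289,221)),((.07,.03,.016),B2(188,290)),
 ((.095,-.1,0),B3(523,203)),((-.15,-.1,0),B3(230,505)),((0,0,.0155),B3(291,215)),((.07,.03,.016),B3(339,104))]
post=[B2(259,362),B3(256,41)]
def rb(p):
    T=boardR(p[3]);e=[]
    for l,(n,u,v) in bo:
        a=proj(n,T.apply(l)+p[:3]); e+=[a[0]-u,a[1]-v]
    for n,u,v in post:
        a=proj(n,T.apply((.07-.055*np.cos(p[4]),.03+.055*np.sin(p[4]),.05))+p[:3]); e+=[a[0]-u,a[1]-v]
    return e
s=least_squares(rb,[.6,.0,.1,0,1.6])
print('board',s.x); print(np.array(s.fun).reshape(-1,2))
pl=[((.075,.05,.006),B1(115,297)),((-.075,.05,.006),B1(442,303)),((-.075,-.05,.006),B1(450,127)),((.075,-.05,.006),B1(135,120)),
 ((.075,-.05,.006),B4(366,256)),((.075,.05,.006),B4(295,72))]
def rp(p,sg=1):
    T=R.from_euler('z',p[2]);e=[]
    for l,(n,u,v) in pl:
        a=proj(n,T.apply((l[0],l[1],l[2]))+[p[0],p[1],0]); e+=[a[0]-u,a[1]-v]
    return e
if __name__=='__main__':
  s=least_squares(rp,[.6,-.3,0]);print('plate',s.x); print(np.array(s.fun).reshape(-1,2))
E
python3 fit.py
```

```text
board [0.5749 0.1628 0.1127 0.1827 1.4658]
[[-0.9099 -1.2813]
 [-0.4227 -0.826 ]
 [ 0.8046 -0.4515]
 [-0.2313  0.472 ]
 [-0.2187 -0.2232]
 [-0.7779  1.2399]
 [ 0.116  -0.7686]
 [-1.5391  0.3592]
 [-0.6331  0.4615]
 [-0.1775  1.1904]
 [-0.2399  0.4271]
 [-0.4793  0.3198]]
plate [ 0.4741 -0.1727 -0.2593]
[[-0.3039 -0.6667]
 [ 0.2843  0.112 ]
 [ 0.0322  0.1782]
 [-0.1832 -0.2329]
 [ 0.0313 -0.7597]
 [-0.3073  0.3556]]
```

```bash
python3 - <<'E'
from h import *
o=robot.get_obs(); M=R.from_quat(o['tool_rot']).as_matrix(); print(M)
for n,off in(('x',0),('y',1),('z',2)): print(n,np.degrees(np.arctan2(M[1,off],M[0,off])))
# plate target views
p=np.array([0.4741,-0.1727,0]);yaw=-.2593
T=R.from_euler('z',yaw)
g=p+T.apply([-.03,0,0]); print('grip',g, 'hole',p+T.apply([.025,0,0]))
X,Y,Z=T.as_matrix().T
Rt=R.from_matrix(np.c_[-X,-Z,-Y])
for h in (.2,.15):
  print(rel(g+[0,0,h],Rt,o))
# bystanders
for nm,u,v,z in (('marker',309,142,.008),('marker a',302.5,124,.008),('marker b',316,159.5,.008),('tape',245,372,.019),('tin',374,325,.033)): print(nm,onz('scene',u,v,z))
E
```

```text
[[-0.9675 -0.0001  0.253 ]
 [-0.253   0.0016 -0.9675]
 [-0.0003 -1.     -0.0016]]
x -165.34568125762942
y 94.8421846153238
z -75.3456553821391
grip [ 0.4451 -0.165   0.    ] hole [ 0.4983 -0.1791  0.    ]
(array([-0.7775,  0.073 , -0.7043]), array([0.0005, 0.164 , 0.    ]))
(array([-0.7774,  0.173 , -0.7042]), array([0.0005, 0.164 , 0.    ]))
marker [ 0.3505 -0.1876  0.008 ]
marker a [ 0.3527 -0.2555  0.008 ]
marker b [ 0.3466 -0.1248  0.008 ]
tape [0.6275 0.369  0.019 ]
tin [0.3419 0.3375 0.033 ]
```

```bash
python3 -m crank '[[-0.39,0,-0.35,0,0.08,0,1],[-0.39,0,-0.35,0,0.08,0,1],[-0.39,0,-0.35,0,0.08,0,1],[-0.777,0.03,-0.704,0,0.164,0,1],[-0.777,0.03,-0.704,0,0.164,0,1],[-0.777,0.03,-0.704,0,0.164,0,1],[-0.777,0.03,-0.704,0,0.164,0,1],[-0.777,0.03,-0.704,0,0.164,0,1],[-0.777,0.03,-0.704,0,0.164,0,1],[-0.777,0.03,-0.704,0,0.164,0,1]]' 40
python3 - <<'E'
from h import *
o=robot.get_obs(); im=vision.camera('wrist'); cv2.imwrite('pics/c1.png',im); print(o['position'],o['q'],o['tool_rot'],o['time'])
im=vision.camera('side'); cv2.imwrite('pics/c1s.png',im)
import pickle; pickle.dump(o,open('c1.pkl','wb'))
E
```

```text
time: 1.4
position: [0.4454, -0.164, 0.2213]
tool_rot: [0.09, 0.701, -0.701, -0.09]
ft_force: [0.0, -0.2, -0.2]
grip_width: 0.0867
[ 0.4454 -0.164   0.2213] [-0.5888  0.3491  1.8163 -0.      0.9768  1.2372] [ 0.0898  0.7014 -0.7013 -0.0902] 1.4
```

View pics/c1.png

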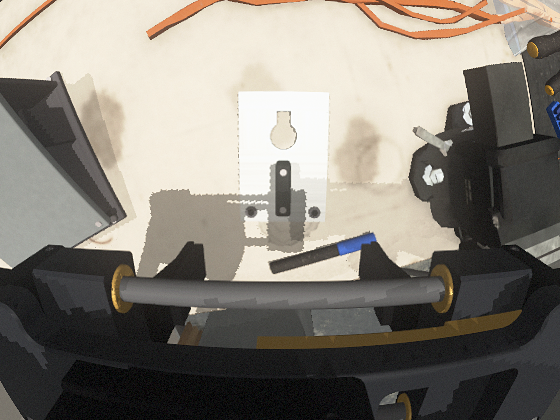

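View pics/c1s.png

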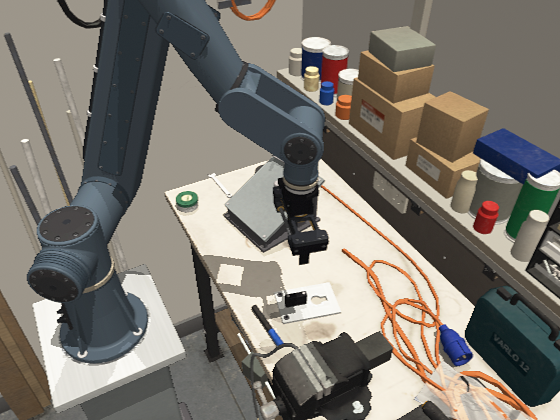

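```bash
python3 - <<'E'
from h import *
import pickle
o=pickle.load(open('c1.pkl','rb'))
im=cv2.imread('pics/c1.png'); 
cv2.imwrite('pics/c1z.png',cv2.resize(im[80:230,225:345],None,fx=4,fy=4,interpolation=cv2.INTER_CUBIC))
p=np.array([0.4741,-0.1727,0]);T=R.from_euler('z',-.2593)
for l in [(.075,.05,.006),(.075,-.05,.006),(-.075,.05,.006),(-.075,-.05,.006),(.025,0,.006),(.053,0,.006),(-.002,.008,.042),(-.002,-.008,.042),(-.058,.008,.042),(-.058,-.008,.042)]:
  print(l,np.array(proj('wrist',p+T.apply(l),o)), np.array([4*(proj('wrist',p+T.apply(l),o)[0]-225),4*(proj('wrist',p+T.apply(l),o)[1]-80)])+1.5)
E
```

```text
(0.075, 0.05, 0.006) [237.4906  90.8701] [51.4622 44.9805]
(0.075, -0.05, 0.006) [328.2009  91.322 ] [414.3036  46.788 ]
(-0.075, 0.05, 0.006) [239.9943 220.5655] [ 61.4772 563.762 ]
(-0.075, -0.05, 0.006) [324.454  220.9181] [399.3159 565.1725]
(0.025, 0, 0.006) [282.6561 135.0519] [232.1243 221.7077]
(0.053, 0, 0.006) [282.7741 109.9994] [232.5964 121.4977]
(-0.002, 0.008, 0.042) [274.7201 163.6719] [200.3804 336.1876]
(-0.002, -0.008, 0.042) [290.5004 163.7438] [263.5015 336.4751]
(-0.058, 0.008, 0.042) [274.7732 216.3429] [200.593  546.8715]
(-0.058, -0.008, 0.042) [289.9216 216.4064] [261.1863 547.1257]
```

View pics/c1z.png

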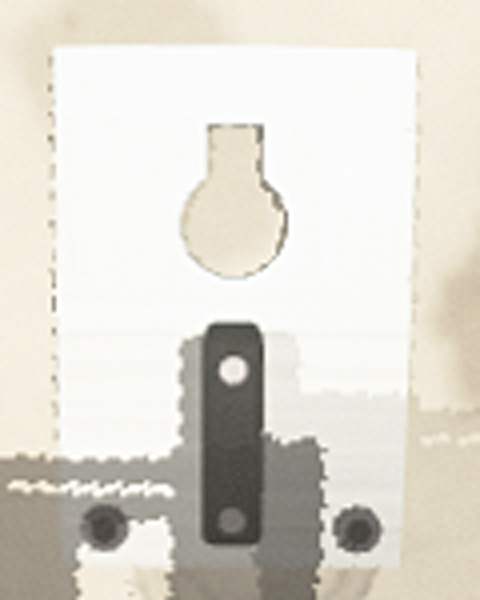

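```bash
python3 -m crank '[[0,0.12,0.003,0,0,0,1],[0,0.24,0.003,0,0,0,1],[0,0.34,0.003,0,0,0,1],[0,0.38,0.003,0,0,0,1],[0,0.394,0.003,0,0,0,1],[0,0.394,0.003,0,0,0,1],[0,0.394,0.003,0,0,0,1]]' 40
python3 - <<'E'
from h import *
o=robot.get_obs(); im=vision.camera('wrist'); cv2.imwrite('pics/d1.png',im); print(o['position'],o['q'],R.from_quat(o['tool_rot']).as_matrix(),o['ft_force'])
E
```

```text
time: 2.38
position: [0.4451, -0.1681, 0.0256]
tool_rot: [-0.092, -0.701, 0.702, 0.091]
ft_force: [-0.3, -0.6, 0.3]
grip_width: 0.0869
[ 0.4451 -0.1681  0.0256] [-0.5965  0.7159  1.9546 -0.0001  0.4688  1.2344] [[-0.9664  0.0019 -0.2571]
 [ 0.2571 -0.0013 -0.9664]
 [-0.0021 -1.      0.0008]] [-0.2893 -0.6179  0.2825]
```

View pics/d1.png

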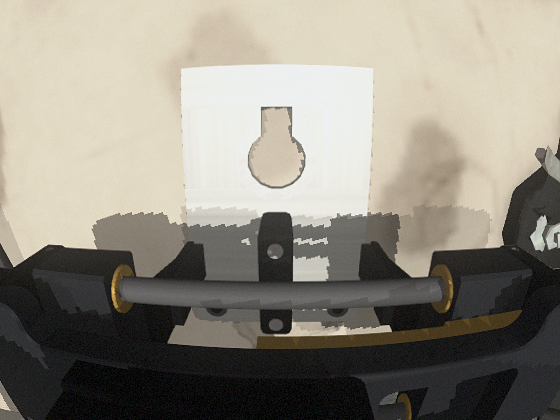

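```bash
python3 -m crank '[[0,0.002,-0.006,0,0,0,1],[0,0.002,-0.006,0,0,0,1],[0,0.002,-0.006,0,0,0,0],[0,0.002,-0.006,0,0,0,-0.5],[0,0.002,-0.006,0,0,0,-1],[0,0.002,-0.006,0,0,0,-1],[0,0.002,-0.006,0,0,0,-1],[0,0.002,-0.006,0,0,0,-1],[0,0.002,-0.006,0,0,0,-1],[0,0.002,-0.006,0,0,0,-1]]' 60
python3 - <<'E'
from h import *
o=robot.get_obs(); im=vision.camera('wrist'); cv2.imwrite('pics/d2.png',im); print(o['position'],o['grip_width'],o['q'],R.from_quat(o['tool_rot']).as_matrix(),o['ft_force'])
E
```

```text
time: 3.68
position: [0.4454, -0.1644, 0.0236]
tool_rot: [-0.092, -0.701, 0.701, 0.091]
ft_force: [0.2, -0.4, -0.3]
grip_width: 0.0159
[ 0.4454 -0.1644  0.0236] 0.015876746798520913 [-0.5896  0.72    1.9562 -0.0001  0.4653  1.2407] [[-0.9665  0.0001 -0.2566]
 [ 0.2566 -0.0001 -0.9665]
 [-0.0001 -1.      0.0001]] [ 0.1605 -0.3933 -0.3025]
```

View pics/d2.png

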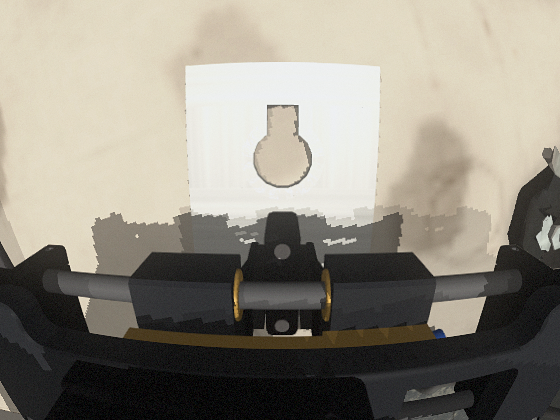

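```bash
python3 - <<'E'
from h import *
o=robot.get_obs()
R0=R.from_quat(o['tool_rot'])
im=cv2.imread('pics/d2.png')
for nm,u,v in (('edgeL',186,67),('edgeR',380,67.5),('slotend L',267,105),('slotend R',298,105),('hole bottom',282.5,187),('hole L',253,158),('hole R',311.5,158)):
    p=onz('wrist',u,v,.006,o); print(nm,p,R0.inv().apply(p-o['position']))
cv2.imwrite('pics/d2z.png',cv2.resize(im[50:200,175:390],None,fx=3.5,fy=3.5,interpolation=cv2.INTER_CUBIC))
E
```

```text
edgeL [ 0.5581 -0.1439  0.006 ] [-0.1037  0.0176 -0.0487]
edgeR [ 0.5324 -0.2401  0.006 ] [-0.1035  0.0176  0.0508]
slotend L [ 0.5265 -0.1787  0.006 ] [-0.0821  0.0176 -0.007 ]
slotend R [ 0.5225 -0.1937  0.006 ] [-0.0821  0.0176  0.0085]
hole bottom [ 0.4836 -0.1753  0.006 ] [-0.0398  0.0176  0.0007]
hole L [ 0.5022 -0.1647  0.006 ] [-0.055   0.0176 -0.0144]
hole R [ 0.4946 -0.1936  0.006 ] [-0.0551  0.0176  0.0156]
```

View pics/d2z.png

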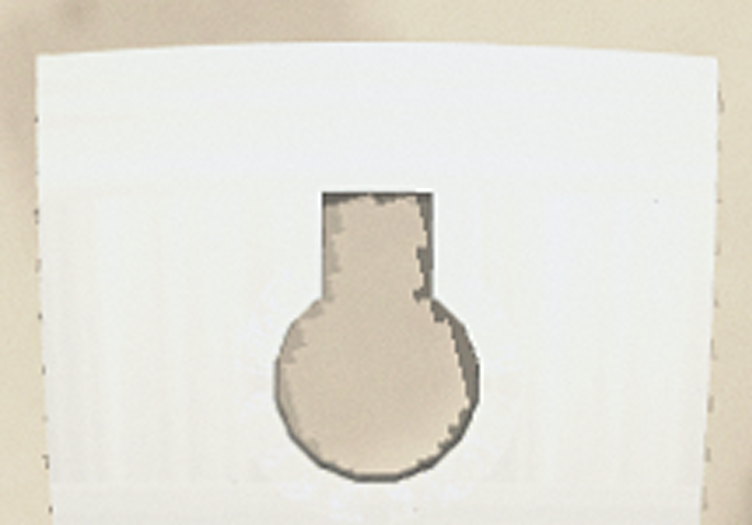

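```bash
python3 -m crank '[[0,-0.02,0,0,0,0,-1],[0,-0.06,0,0,0,0,-1],[0,-0.16,0,0,0,0,-1],[0,-0.28,0,0,0,0,-1],[0,-0.40,0,0,0,0,-1],[0,-0.5,0,0,0,0,-1],[0,-0.5,0,0,0,0,-1],[0,-0.5,0,0,0,0,-1]]'
cat >> h.py <<'E'
BO=np.array([0.5749,0.1628,0.1127]); BY=0.1827
def tool_on_board(b, bo=BO, by=BY):
    Rb=R.from_euler('ZY',[by,-np.radians(27)])
    M=Rb.as_matrix(); X,Y,Z=M.T
    return bo+Rb.apply(b), R.from_matrix(np.c_[-X,-Z,-Y])
E
python3 - <<'E'
from h import *
o=robot.get_obs(); print(o['position'],o['grip_width'],o['ft_force'],o['moment'])
for h in (.12,.06,0):
    p,Rt=tool_on_board([-.0541,0,.0236+h]); print(p,rel(p,Rt,o))
E
```

```text
time: 4.72
position: [0.4437, -0.1632, 0.2723]
tool_rot: [0.09, 0.702, -0.701, -0.093]
ft_force: [0.1, -0.1, -4.8]
grip_width: 0.0156
[ 0.4437 -0.1632  0.2723] 0.015584577227271126 [ 0.0847 -0.1286 -4.7805] [ 0.0217  0.1215 -0.0426]
[0.4634 0.1422 0.2161] (array([ 0.1181,  0.1136, -0.6004]), array([-0.0325, -0.1382,  0.1486]))
[0.4902 0.1471 0.1626] (array([ 0.0685,  0.2204, -0.6236]), array([-0.0325, -0.1382,  0.1486]))
[0.517  0.1521 0.1092] (array([ 0.0189,  0.3271, -0.6467]), array([-0.0325, -0.1382,  0.1486]))
```

```bash
python3 -m crank '[[0.06,0.02,-0.15,-0.008,-0.035,0.037,-1],[0.118,0.03,-0.3,-0.016,-0.07,0.075,-1],[0.118,0.05,-0.45,-0.024,-0.105,0.11,-1],[0.118,0.09,-0.6,-0.0325,-0.138,0.1486,-1],[0.118,0.114,-0.6,-0.0325,-0.138,0.1486,-1],[0.118,0.114,-0.6,-0.0325,-0.138,0.1486,-1],[0.118,0.114,-0.6,-0.0325,-0.138,0.1486,-1],[0.118,0.114,-0.6,-0.0325,-0.138,0.1486,-1],[0.118,0.114,-0.6,-0.0325,-0.138,0.1486,-1]]'
python3 - <<'E'
from h import *
import pickle
o=robot.get_obs(); im=vision.camera('wrist'); pickle.dump(o,open('e1.pkl','wb'))
cv2.imwrite('pics/e1.png',im); cv2.imwrite('pics/e1s.png',vision.camera('side'));cv2.imwrite('pics/e1c.png',vision.camera('scene'))
print(o['position'],o['q'],o['ft_force'])
p,Rt=tool_on_board([-.0541,0,.0236+.12]); print(rel(p,Rt,o))
E
```

```text
time: 5.85
position: [0.4651, 0.1397, 0.2163]
tool_rot: [0.103, 0.699, -0.671, 0.227]
ft_force: [-0.2, -0.3, -3.7]
grip_width: 0.0156
[0.4651 0.1397 0.2163] [0.0165 0.267  2.1313 0.2593 0.2843 1.1749] [-0.2076 -0.2644 -3.6696]
(array([ 0.0024, -0.0007, -0.0056]), array([-0.0011, -0.0005, -0.0006]))
```

View pics/e1.png

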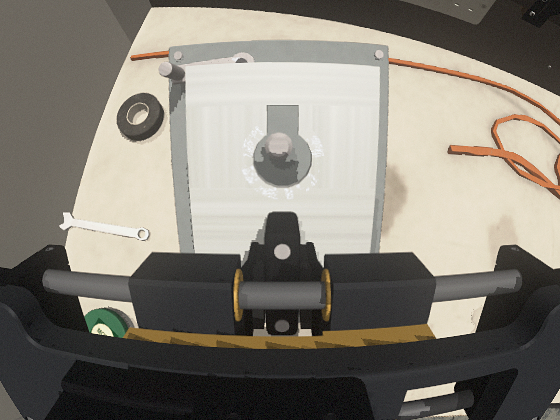

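View pics/e1s.png

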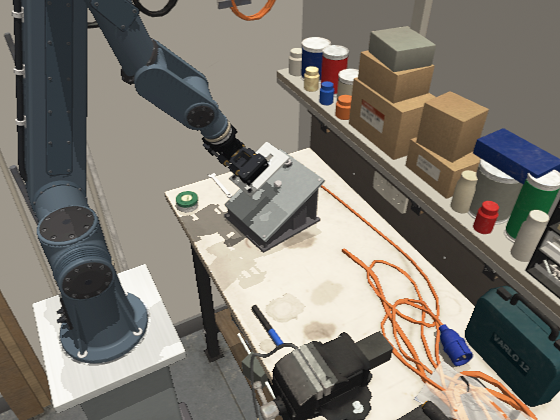

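View pics/e1c.png

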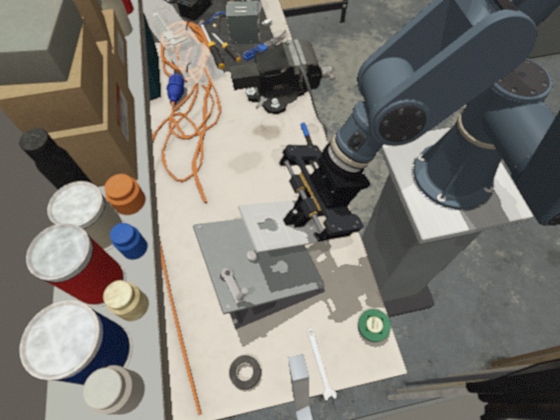

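```bash
python3 - <<'E'
import cv2
im=cv2.imread('pics/e1.png')
cv2.imwrite('pics/e1z.png',cv2.resize(im[30:200,150:400],None,fx=3.2,fy=3.2,interpolation=cv2.INTER_CUBIC))
E
```

```text
(no output)
```

View pics/e1z.png

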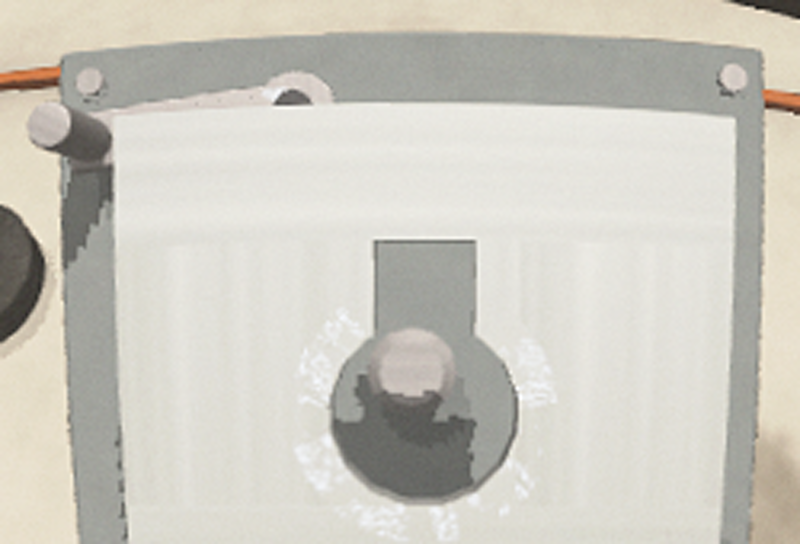

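```bash
cat > fit2.py <<'E'
from fit import *
import pickle
o=pickle.load(open('e1.pkl','rb'))
W=lambda u,v:('wrist',)+sc((u,v),(150,30),3.2)
wl=[((.095,.1,0),W(62,56)),((.095,-.1,0),W(763,50)),((0,0,.0155),W(412,364))]
wp=W(51,126)
def rw(p):
    T=boardR(p[3]);e=[]
    for l,(n,u,v) in wl:
        a=proj(n,T.apply(l)+p[:3],o); e+=[a[0]-u,a[1]-v]
    a=proj('wrist',T.apply((.07-.055*np.cos(p[4]),.03+.055*np.sin(p[4]),.05))+p[:3],o); e+=[a[0]-wp[1],a[1]-wp[2]]
    return e
x0=[.5749,.1628,.1127,.1827,1.47]
s1=least_squares(rw,x0); print('wrist only',s1.x,np.array(s1.fun).reshape(-1,2))
s2=least_squares(lambda p:np.r_[2*np.array(rw(p)),rb(p)],x0); print('all',s2.x,np.array(rw(s2.x)).reshape(-1,2))
# where is stud in tool frame
for x in(s1.x,s2.x):
    st=boardR(x[3]).apply((0,0,.0155))+x[:3]; print('stud tool',R.from_quat(o['tool_rot']).inv().apply(st-o['position']))
E
python3 fit2.py
```

```text
board [0.5749 0.1628 0.1127 0.1827 1.4658]
[[-0.9099 -1.2813]
 [-0.4227 -0.826 ]
 [ 0.8046 -0.4515]
 [-0.2313  0.472 ]
 [-0.2187 -0.2232]
 [-0.7779  1.2399]
 [ 0.116  -0.7686]
 [-1.5391  0.3592]
 [-0.6331  0.4615]
 [-0.1775  1.1904]
 [-0.2399  0.4271]
 [-0.4793  0.3198]]
wrist only [0.5742 0.1623 0.1117 0.186  1.4758] [[-0.018  -1.0443]
 [-0.7505 -0.6636]
 [-0.0386  1.5722]
 [ 0.6405 -0.0606]]
all [0.5744 0.1624 0.1116 0.1853 1.4741] [[ 0.0355 -1.1769]
 [-0.7922 -0.682 ]
 [-0.1223  1.441 ]
 [ 0.6705 -0.1068]]
stud tool [-0.0515  0.1284 -0.0029]
stud tool [-0.0516  0.1286 -0.003 ]
```

```bash
sed -i 's/^BO=.*/BO=np.array([0.5744,0.1624,0.1116]); BY=0.1853/' h.py
python3 - <<'E'
from h import *
o=robot.get_obs(); print(o['position'],o['ft_force'])
for h in (.035,.0):
    p,Rt=tool_on_board([-.0541+.0007,0,.0236+h]); print(p,rel(p,Rt,o))
E
```

```text
[0.4654 0.1399 0.2168] [ 0.4564 -0.0941 -4.4939]
[0.5015 0.1487 0.1396] (array([ 0.0046,  0.1712, -0.0049]), array([-0.0015, -0.0011, -0.001 ]))
[0.5171 0.1517 0.1084] (array([ 0.0048,  0.2412, -0.0052]), array([-0.0015, -0.0011, -0.001 ]))
```

```bash
python3 -m crank '[[0.004,0.05,-0.005,-0.0015,-0.001,-0.001,-1],[0.004,0.1,-0.005,-0.0015,-0.001,-0.001,-1],[0.004,0.15,-0.005,-0.0015,-0.001,-0.001,-1],[0.004,0.17,-0.005,-0.0015,-0.001,-0.001,-1],[0.004,0.17,-0.005,-0.0015,-0.001,-0.001,-1],[0.004,0.17,-0.005,-0.0015,-0.001,-0.001,-1]]'
python3 - <<'E'
from h import *
import pickle
o=robot.get_obs(); im=vision.camera('wrist'); pickle.dump(o,open('f1.pkl','wb'))
cv2.imwrite('pics/f1.png',im)
print(o['position'],o['ft_force'])
p,Rt=tool_on_board([-.0541+.0007,0,.0236+.035]); print(rel(p,Rt,o))
cv2.imwrite('pics/f1z.png',cv2.resize(im[30:200,150:400],None,fx=3.2,fy=3.2,interpolation=cv2.INTER_CUBIC))
E
```

```text
time: 6.75
position: [0.5015, 0.1494, 0.1405]
tool_rot: [0.101, 0.7, -0.669, 0.229]
ft_force: [0.2, 0.6, -4.3]
grip_width: 0.0158
[0.5015 0.1494 0.1405] [ 0.195   0.5784 -4.337 ]
(array([0.001 , 0.0016, 0.0013]), array([ 0.0001,  0.0003, -0.0002]))
```

View pics/f1z.png

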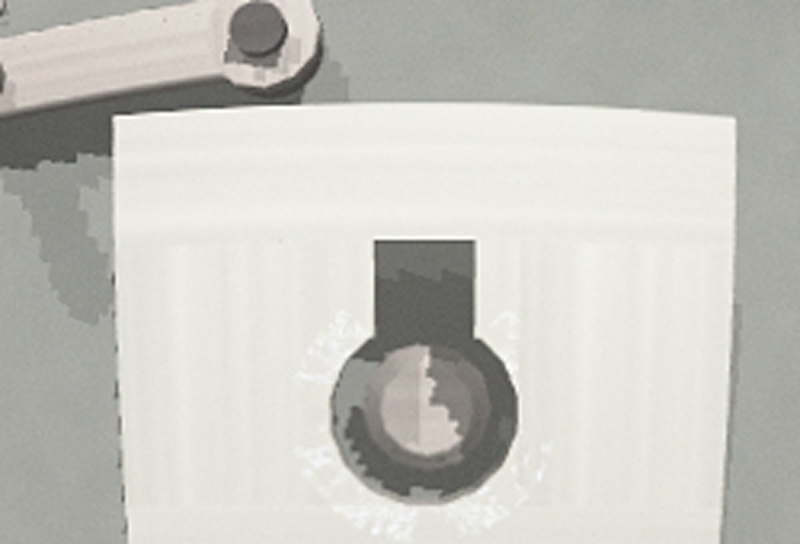

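```bash
python3 - <<'E'
from h import *
import pickle
o=pickle.load(open('f1.pkl','rb'))
ci=vision.camera_info('wrist')
def tool_at(uz,vz,ty):
    u,v=(uz+.5)/3.2-.5+150,(vz+.5)/3.2-.5+30
    p,d=ray('wrist',u,v,o); R0=R.from_quat(o['tool_rot']).inv(); p=R0.apply(p-o['position']); d=R0.apply(d)
    return p+d*(ty-p[1])/d[1]
hy=.0236+.036
print('stud top c',tool_at(422,400,hy-.0155)); print('head rim L R T B',[tool_at(*q,hy-.0125) for q in((365,405),(485,405),(425,343),(425,468))])
print('hole LRB',[tool_at(*q,.0176) for q in((331,405),(517,405),(424,505))])
E
```

```text
stud top c [-0.0533  0.0441 -0.0002]
head rim L R T B [array([-0.052 ,  0.0471, -0.0109]), array([-0.052 ,  0.0471,  0.0117]), array([-0.0637,  0.0471,  0.0004]), array([-0.0399,  0.0471,  0.0004])]
hole LRB [array([-0.0557,  0.0176, -0.0147]), array([-0.0557,  0.0176,  0.0151]), array([-0.0392,  0.0176,  0.0002])]
```

```bash
python3 -m crank '[[0.003,0.0,0.0005,0,0,0,-1],[0.003,0.02,0.0005,0,0,0,-1],[0.003,0.036,0.0005,0,0,0,-1],[0.003,0.05,0.0005,0,0,0,-1],[0.003,0.06,0.0005,0,0,0,-1],[0.003,0.064,0.0005,0,0,0,-1],[0.003,0.064,0.0005,0,0,0,-1]]'
python3 - <<'E'
from h import *
import pickle
o=robot.get_obs(); im=vision.camera('wrist'); pickle.dump(o,open('g1.pkl','wb'))
print(o['position'],o['ft_force'],o['moment'])
Rb=R.from_euler('ZY',[BY,-np.radians(27)]); print('board tcp',Rb.inv().apply(o['position']-BO))
p,Rt=tool_on_board([-.0541+.0007,0,.0236+.0]); print(rel(p,Rt,o))
cv2.imwrite('pics/g1z.png',cv2.resize(im[30:200,150:400],None,fx=3.2,fy=3.2,interpolation=cv2.INTER_CUBIC))
E
```

```text
time: 7.68
position: [0.5146, 0.1515, 0.1115]
tool_rot: [0.101, 0.7, -0.669, 0.229]
ft_force: [0.4, 0.3, -4.1]
grip_width: 0.0156
[0.5146 0.1515 0.1115] [ 0.3578  0.3294 -4.1407] [-0.1197  0.6457  0.0716]
board tcp [-0.0542  0.0004  0.0275]
(array([-0.0017,  0.0078,  0.0007]), array([-0.0002,  0.0003, -0.0003]))
```

View pics/g1z.png

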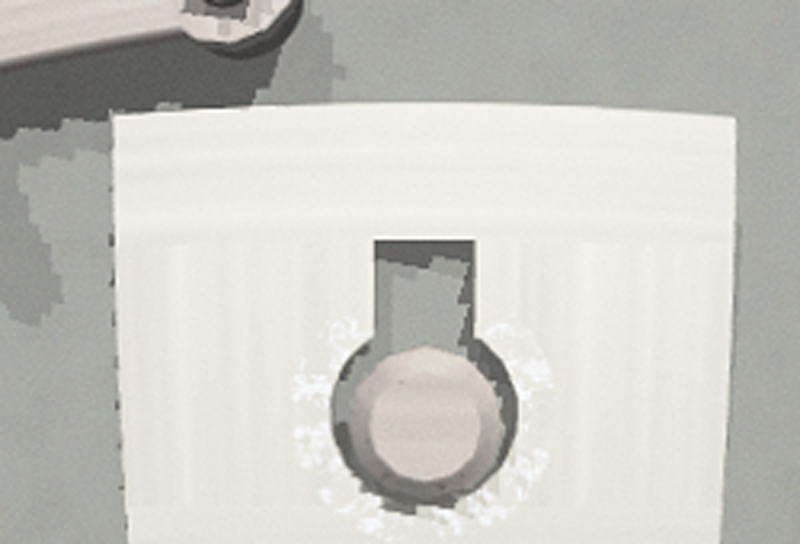

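```bash
python3 -m crank '[[0.001,0.003,0.001,0,0,0,-1],[0.001,0.006,0.001,0,0,0,-1],[0.001,0.006,0.001,0,0,0,-1],[0.001,0.006,0.001,0,0,0,-1]]'
python3 - <<'E'
from h import *
o=robot.get_obs()
Rb=R.from_euler('ZY',[BY,-np.radians(27)]); print('board tcp',Rb.inv().apply(o['position']-BO),'F board',Rb.inv().apply(o['ft_force']),'M',Rb.inv().apply(o['moment']))
E
python3 -m crank '[[0,0.001,0,0,0,0,-1],[0,0.002,0,0,0,0,-1],[0,0.002,0,0,0,0,-1]]'
python3 - <<'E'
from h import *
o=robot.get_obs()
Rb=R.from_euler('ZY',[BY,-np.radians(27)]); print('board tcp',Rb.inv().apply(o['position']-BO),'F board',Rb.inv().apply(o['ft_force']),'M',Rb.inv().apply(o['moment']))
E
```

```text
time: 8.22
position: [0.5145, 0.1517, 0.1111]
tool_rot: [0.102, 0.7, -0.669, 0.23]
ft_force: [-11.4, -1.6, 22.4]
grip_width: 0.0157
board tcp [-0.0544  0.0005  0.0272] F board [-0.0642  0.5582 25.1845] M [ 0.0006  0.4622 -0.0107]
time: 8.6
position: [0.5146, 0.1517, 0.1111]
tool_rot: [0.102, 0.699, -0.669, 0.23]
ft_force: [-15.0, -2.8, 31.9]
grip_width: 0.0156
board tcp [-0.0544  0.0005  0.0272] F board [ 0.8822  0.0076 35.3882] M [ 0.0318  0.3951 -0.0432]
```

```bash
python3 -m crank '[[0,-0.003,0,0,0,0,-1],[0,-0.003,0,0,0,0,-1]]'
python3 - <<'E'
from h import *
import pickle
o=robot.get_obs(); im=vision.camera('wrist'); pickle.dump(o,open('g2.pkl','wb'))
Rb=R.from_euler('ZY',[BY,-np.radians(27)]); print('board tcp',Rb.inv().apply(o['position']-BO),'F board',Rb.inv().apply(o['ft_force']),'M',Rb.inv().apply(o['moment']))
cv2.imwrite('pics/g2z.png',cv2.resize(im[30:200,150:400],None,fx=3.2,fy=3.2,interpolation=cv2.INTER_CUBIC))
s=vision.camera('side'); c=vision.camera('scene')
cv2.imwrite('pics/g2s.png',cv2.resize(s[140:260,220:340],None,fx=5,fy=5,interpolation=cv2.INTER_CUBIC))
cv2.imwrite('pics/g2c.png',cv2.resize(c[190:320,190:340],None,fx=4,fy=4,interpolation=cv2.INTER_CUBIC))
E
```

```text
time: 8.85
position: [0.5146, 0.1517, 0.1112]
tool_rot: [0.101, 0.7, -0.669, 0.23]
ft_force: [-9.3, -1.0, 17.5]
grip_width: 0.0155
board tcp [-0.0544  0.0005  0.0272] F board [-0.3104  0.7526 19.8318] M [ 0.0762  0.4628 -0.042 ]
```

View pics/g2z.png

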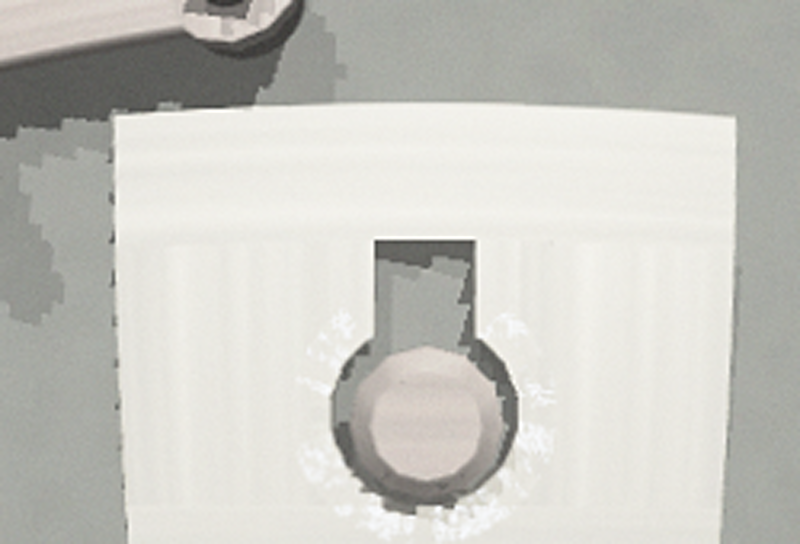

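View pics/g2s.png

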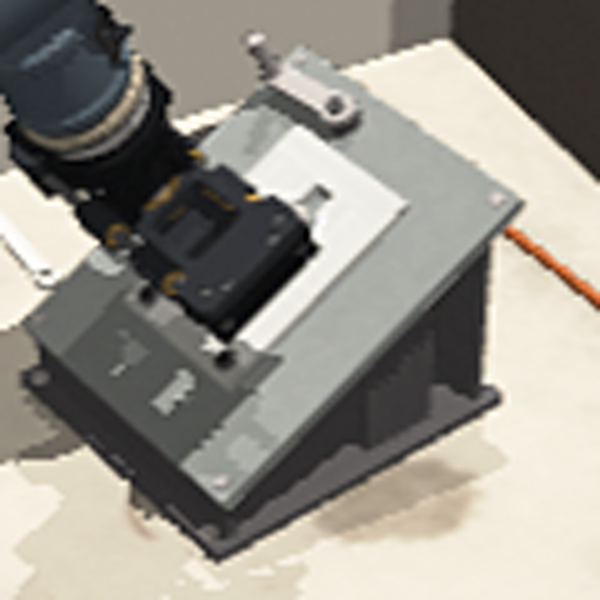

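View pics/g2c.png

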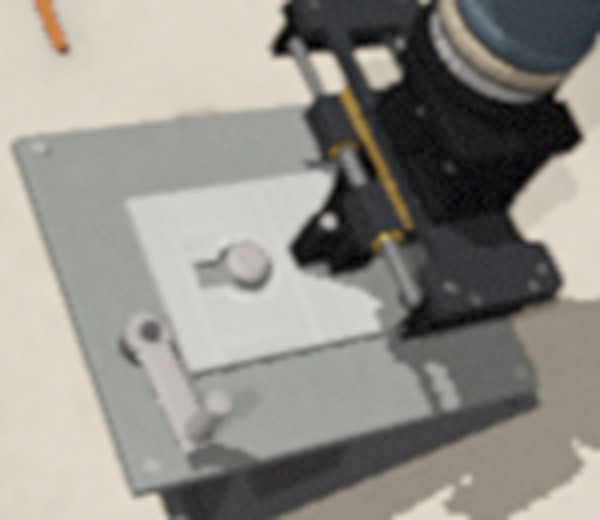

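```bash
python3 - <<'E'
from h import *
sc=lambda c,off,s:((c[0]+.5)/s-.5+off[0],(c[1]+.5)/s-.5+off[1])
Rb=R.from_euler('ZY',[BY,-np.radians(27)])
for s,c in (((408,207),(128,200)),((297,125),(195,372))):
    p,e=tri([ray('side',*sc(s,(220,140),5)),ray('scene',*sc(c,(190,190),4))]); print(Rb.inv().apply(p-BO),e)
E
python3 -m crank '[[0,-0.002,0,0,0,0,-1],[0.003,-0.002,0,0,0,0,-1],[0.006,-0.002,0,0,0,0,-1],[0.009,-0.002,0,0,0,0,-1],[0.012,-0.002,0,0,0,0,-1],[0.012,-0.002,0,0,0,0,-1]]'
python3 - <<'E'
from h import *
o=robot.get_obs()
Rb=R.from_euler('ZY',[BY,-np.radians(27)]); print('board tcp',Rb.inv().apply(o['position']-BO),'F board',Rb.inv().apply(o['ft_force']),'M',Rb.inv().apply(o['moment']))
E
```

```text
[ 0.0499 -0.05    0.0078] [np.float64(0.0008123101114550554), np.float64(0.0008123101114552396)]
[0.05   0.0512 0.0094] [np.float64(0.000918169110593415), np.float64(0.0009181691105934548)]
time: 9.75
position: [0.5138, 0.1514, 0.1108]
tool_rot: [0.104, 0.7, -0.668, 0.233]
ft_force: [0.6, 1.5, 16.8]
grip_width: 0.0157
board tcp [-0.0553  0.0004  0.0272] F board [ 8.3537  1.3532 14.5597] M [ 0.0613 -0.4807  0.0542]
```

```bash
python3 - <<'E'
from h import *
im=vision.camera('wrist')
cv2.imwrite('pics/g3z.png',cv2.resize(im[30:200,150:400],None,fx=3.2,fy=3.2,interpolation=cv2.INTER_CUBIC))
o=robot.get_obs()
Rb=R.from_euler('ZY',[BY,-np.radians(27)]); print('board tcp',Rb.inv().apply(o['position']-BO),'F board',Rb.inv().apply(o['ft_force']),'M',Rb.inv().apply(o['moment']))
p,Rt=tool_on_board([-.0541+.0007,0,.0236]); print(rel(p,Rt,o))
E
```

```text
board tcp [-0.0553  0.0004  0.0272] F board [ 6.5373  0.962  14.9422] M [ 0.0345 -0.4454  0.029 ]
(array([-0.0037,  0.0073,  0.0008]), array([ 0.0005,  0.0006, -0.0037]))
```

View pics/g3z.png

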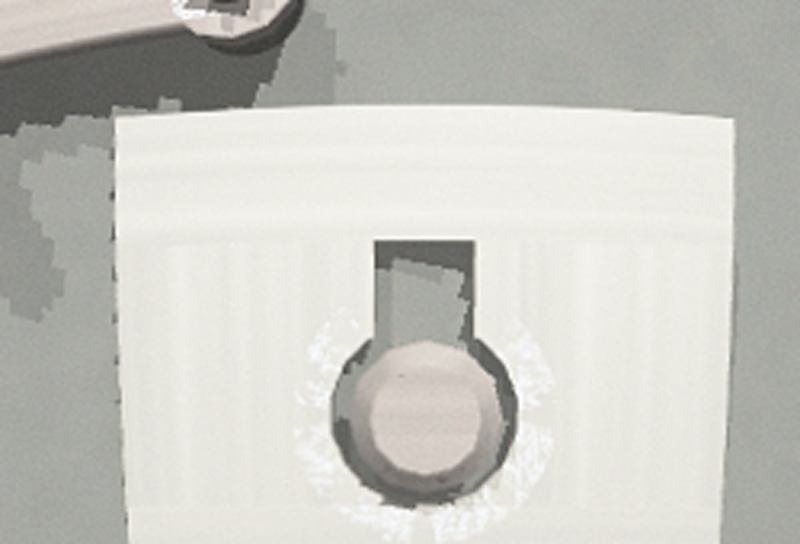

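```bash
python3 -m crank '[[0,-0.001,0,0,0,0,-1],[0,-0.002,0,0,0,0,-1],[0,-0.002,0,0,0,0,-1],[0,-0.002,0,0,0,0,-1]]'
python3 - <<'E'
from h import *
o=robot.get_obs()
Rb=R.from_euler('ZY',[BY,-np.radians(27)]); print('board tcp',Rb.inv().apply(o['position']-BO),'F board',Rb.inv().apply(o['ft_force']),'M',Rb.inv().apply(o['moment']))
p,Rt=tool_on_board([-.0541+.0007,0,.0236]); print(rel(p,Rt,o))
E
```

```text
time: 10.3
position: [0.5099, 0.1502, 0.1087]
tool_rot: [0.101, 0.7, -0.669, 0.229]
ft_force: [-1.9, -0.5, 8.3]
grip_width: 0.0154
board tcp [-0.0598 -0.0001  0.0272] F board [ 1.9896 -0.0908  8.3042] M [-0.1482 -0.0067 -0.0306]
(array([-0.0129,  0.0073, -0.0001]), array([ 0.    ,  0.0004, -0.0008]))
```

```bash
python3 -m crank '[[0.004,-0.001,0,0,0,0,-1],[0.008,-0.001,0,0,0,0,-1],[0.012,-0.001,0,0,0,0,-1],[0.016,-0.001,0,0,0,0,-1],[0.02,-0.001,0,0,0,0,-1],[0.02,-0.001,0,0,0,0,-1]]'
python3 - <<'E'
from h import *
im=vision.camera('wrist')
cv2.imwrite('pics/g4z.png',cv2.resize(im[30:200,150:400],None,fx=3.2,fy=3.2,interpolation=cv2.INTER_CUBIC))
o=robot.get_obs()
Rb=R.from_euler('ZY',[BY,-np.radians(27)]); print('board tcp',Rb.inv().apply(o['position']-BO),'F board',Rb.inv().apply(o['ft_force']),'M',Rb.inv().apply(o['moment']))
p,Rt=tool_on_board([-.0541+.0007,0,.0236]); print(rel(p,Rt,o))
E
```

```text
time: 11.05
position: [0.5004, 0.1487, 0.1038]
tool_rot: [0.101, 0.7, -0.669, 0.229]
ft_force: [-1.0, 0.0, 4.7]
grip_width: 0.0159
board tcp [-0.0705  0.0002  0.0272] F board [ 2.2731 -0.9615  5.5074] M [-0.1189 -0.0298 -0.0107]
(array([-0.0343,  0.0073,  0.0004]), array([ 0.0002,  0.0004, -0.0003]))
```

View pics/g4z.png

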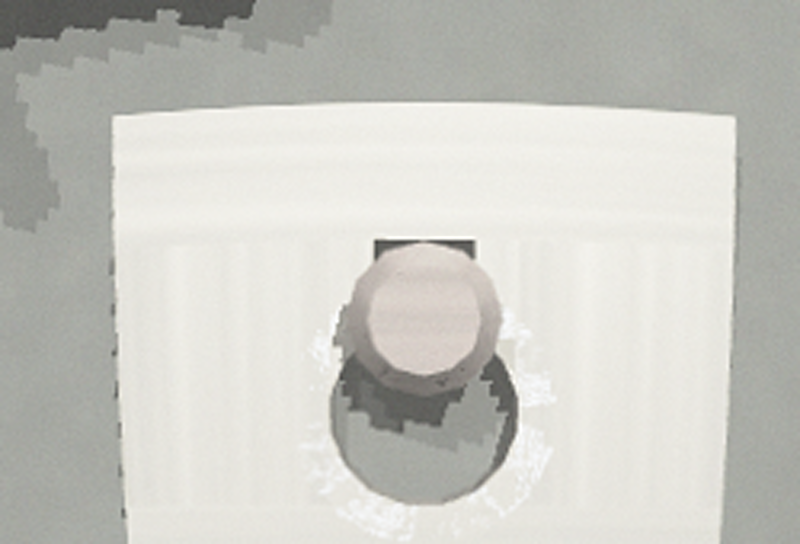

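```bash
python3 -m crank '[[0.004,0,0,0,0,0,-1],[0.008,0,0,0,0,0,-1],[0.012,0,0,0,0,0,-1],[0.016,0,0,0,0,0,-1],[0.02,0,0,0,0,0,-1],[0.02,0,0,0,0,0,-1]]'
python3 - <<'E'
from h import *
im=vision.camera('wrist')
cv2.imwrite('pics/g5z.png',cv2.resize(im[30:200,150:400],None,fx=3.2,fy=3.2,interpolation=cv2.INTER_CUBIC))
o=robot.get_obs()
Rb=R.from_euler('ZY',[BY,-np.radians(27)]); print('board tcp',Rb.inv().apply(o['position']-BO),'F board',Rb.inv().apply(o['ft_force']),'M',Rb.inv().apply(o['moment']))
p,Rt=tool_on_board([-.0541+.0007,0,.0236]); print(rel(p,Rt,o))
E
```

```text
time: 11.85
position: [0.4946, 0.1478, 0.1008]
tool_rot: [0.103, 0.7, -0.668, 0.231]
ft_force: [1.5, 0.6, 10.9]
grip_width: 0.0157
board tcp [-0.0772  0.0003  0.0272] F board [7.0199 0.0003 6.8303] M [-0.1267 -0.4424  0.0523]
(array([-0.0475,  0.0077,  0.0007]), array([ 0.0006,  0.0004, -0.0026]))
```

View pics/g5z.png

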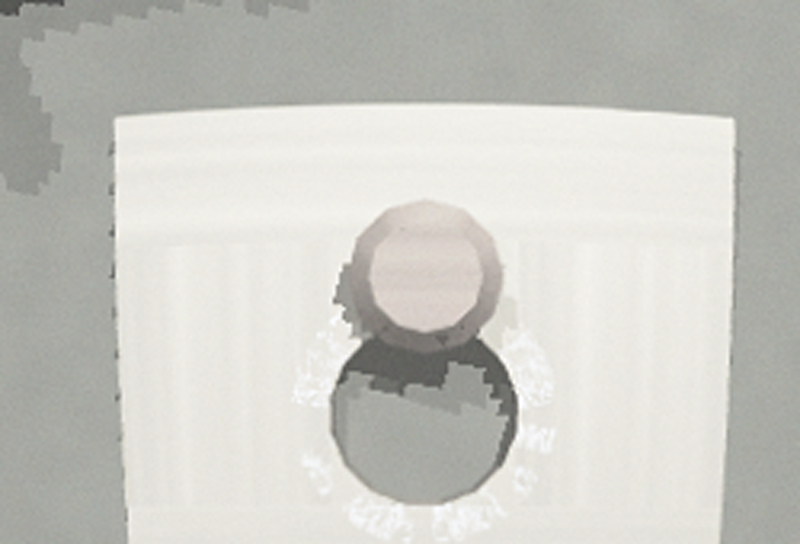

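```bash
python3 -m crank '[[0.006,0,0,0,0,0,-1],[0.006,0,0,0,0,0,-1],[0.006,0,0,0,0,0,-1]]'
cat > st.py <<'E'
from h import *
o=robot.get_obs()
Rb=R.from_euler('ZY',[BY,-np.radians(27)]); print('board tcp',Rb.inv().apply(o['position']-BO),'F board',Rb.inv().apply(o['ft_force']),'M',Rb.inv().apply(o['moment']))
p,Rt=tool_on_board([-.0541+.0007,0,.0236]); print('turn to nominal',rel(p,Rt,o)[1])
E
python3 st.py
python3 -m crank '[[-0.006,0.001,0,0,0,0,-1],[-0.012,0.001,0,0,0,0,-1],[-0.012,0.001,0,0,0,0,-1]]'
python3 st.py
```

```text
time: 12.28
position: [0.4945, 0.1477, 0.1008]
tool_rot: [0.105, 0.7, -0.667, 0.233]
ft_force: [4.6, 0.8, 14.3]
grip_width: 0.0158
board tcp [-0.0773  0.0003  0.0272] F board [10.6442 -0.1072 10.662 ] M [-0.1298 -0.8611 -0.0014]
turn to nominal [ 0.0008  0.0004 -0.0045]
time: 12.65
position: [0.4945, 0.1477, 0.1008]
tool_rot: [0.101, 0.7, -0.669, 0.229]
ft_force: [-2.7, -0.9, 10.5]
grip_width: 0.0154
board tcp [-0.0772  0.0003  0.0272] F board [ 2.2521 -0.3544 10.6591] M [-0.2351 -0.1541  0.0177]
turn to nominal [ 0.0003  0.0005 -0.0007]
```

```bash
python3 -m crank '[[0,-0.0015,0,0,0,0,-1],[0,-0.002,0,0,0,0,-0.6],[0,-0.002,0,0,0,0,-0.3],[0,-0.002,0,0,0,0,0.2],[0,-0.002,0,0,0,0,0.2],[0,-0.02,0,0,0,0,0.2],[0,-0.06,0,0,0,0,0.2],[0,-0.12,0,0,0,0,0.2],[0,-0.2,0,0,0,0,0.2],[0,-0.2,0,0,0,0,0.2]]'
python3 - <<'E'
from h import *
import pickle
o=robot.get_obs();im=vision.camera('wrist'); pickle.dump(o,open('i1.pkl','wb'))
cv2.imwrite('pics/i1.png',im)
c=vision.camera('scene');s=vision.camera('side')
cv2.imwrite('pics/i1s.png',cv2.resize(s[140:260,220:340],None,fx=5,fy=5,interpolation=cv2.INTER_CUBIC))
cv2.imwrite('pics/i1c.png',cv2.resize(c[190:320,190:340],None,fx=4,fy=4,interpolation=cv2.INTER_CUBIC))
E
python3 st.py
```

```text
time: 13.9
position: [0.4701, 0.1533, 0.1589]
tool_rot: [0.102, 0.711, -0.655, 0.237]
ft_force: [-0.0, 0.5, -0.6]
grip_width: 0.0522
board tcp [-0.0708  0.0101  0.0895] F board [-0.0648 -0.2636  0.0326] M [-0.0228  0.2548  0.0101]
turn to nominal [ 0.0114  0.0012 -0.0063]
```

View pics/i1.png

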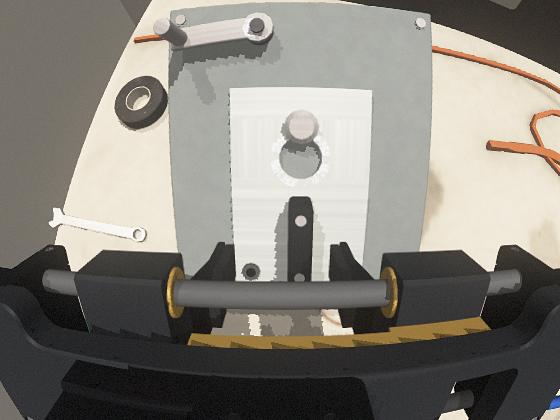

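View pics/i1s.png

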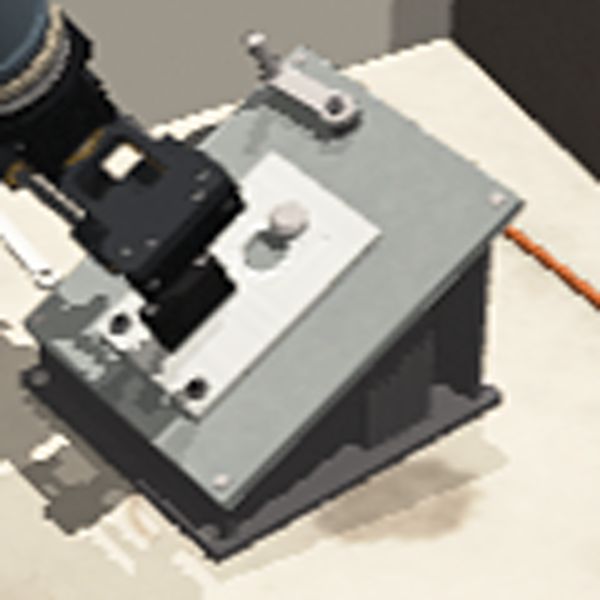

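View pics/i1c.png

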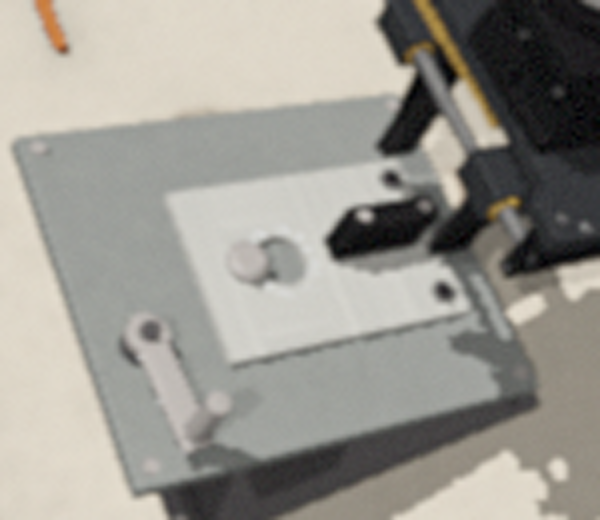

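```bash
python3 - <<'E'
from h import *
o=robot.get_obs();print(o['q'],o['joint_velocities'],o['position'])
# key refs
Rb=R.from_euler('ZY',[BY,-np.radians(27)])
for b in ([.07,.03,.016],[.07-.055*np.cos(1.474),.03+.055*np.sin(1.474),.05],[0,0,.0155],[-.047+.075,.05,.006],[-.047+.075,-.05,.006]): 
    p=BO+Rb.apply(b); print(b,p,np.array(proj('wrist',p,o)))
E
```

```text
[0.0195 0.4186 2.19   1.1349 0.1252 0.2886] [-0.0002  0.0243 -0.0077  0.0548 -0.0071 -0.0334] [0.4705 0.1532 0.1592]
[0.07, 0.03, 0.016] [0.623  0.202  0.1576] [257.4238  27.3861]
[np.float64(0.064684511712245), np.float64(0.08474253907394814), 0.05] [0.5931 0.2521 0.1855] [163.1272  27.9432]
[0, 0, 0.0155] [0.5675 0.1611 0.1254] [300.9899 126.2032]
[0.027999999999999997, 0.05, 0.006] [0.587  0.2156 0.1297] [230.7835  87.9454]
[0.027999999999999997, -0.05, 0.006] [0.6055 0.1174 0.1297] [370.5452  89.9436]
```

```bash
python3 - <<'E'
import cv2
im=cv2.imread('pics/i1.png')
cv2.imwrite('pics/i1z.png',cv2.resize(im[0:150,140:300],None,fx=4,fy=4,interpolation=cv2.INTER_CUBIC))
E
```

```text
(no output)
```

View pics/i1z.png

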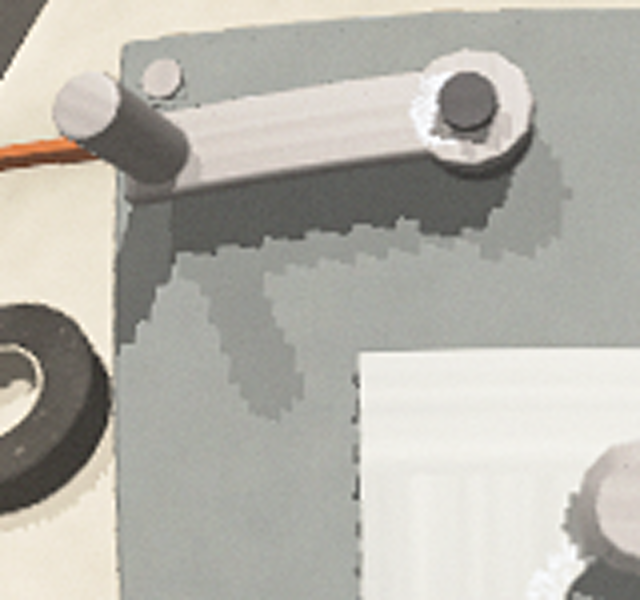

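```bash
python3 - <<'E'
from h import *
import pickle
from scipy.optimize import least_squares
o=pickle.load(open('i1.pkl','rb'))
z=lambda u,v:((u+.5)/4-.5+140,(v+.5)/4-.5)
Rb=R.from_euler('ZY',[BY,-np.radians(27)])
for dz in (0,.003):
    for nm,px,h in (('post',z(86,107),.05),('pivot hub top',z(475,106),.016),('corner UL',z(122,43),0),('stud',(301,125),.0155),('plate L',z(360,352),.006)):
        p,d=ray('wrist',*px,o); p=Rb.inv().apply(p-BO); d=Rb.inv().apply(d)
        q=p+d*(h+dz-p[2])/d[2]; print(dz,nm,q)
E
```

```text
0 post [0.0653 0.0861 0.05  ]
0 pivot hub top [0.0702 0.0294 0.016 ]
0 corner UL [0.0948 0.1005 0.    ]
0 stud [0.0002 0.0001 0.0155]
0 plate L [0.0276 0.0509 0.006 ]
0.003 post [0.0643 0.0848 0.053 ]
0.003 pivot hub top [0.0693 0.0291 0.019 ]
0.003 corner UL [0.0936 0.0993 0.003 ]
0.003 stud [0.0002 0.0002 0.0185]
0.003 plate L [0.0273 0.0503 0.009 ]
```

```bash
python3 - <<'E'
from h import *
o=robot.get_obs()
p,Rt=tool_on_board([.0645,.085,.10]); print(p,rel(p,Rt,o))
E
```

```text
[0.5706 0.2482 0.23  ] (array([-0.2715, -0.0102, -0.1494]), array([ 0.0114,  0.0012, -0.0063]))
```

```bash
python3 -m crank '[[-0.06,-0.01,-0.03,0.003,0,-0.001,0.2],[-0.13,-0.01,-0.07,0.006,0,-0.003,0.2],[-0.2,-0.01,-0.11,0.01,0,-0.006,0.2],[-0.27,-0.01,-0.15,0.011,0.001,-0.006,0.2],[-0.27,-0.01,-0.15,0.011,0.001,-0.006,0.2],[-0.27,-0.01,-0.15,0.011,0.001,-0.006,0.2],[-0.27,-0.01,-0.15,0.011,0.001,-0.006,0.2]]' 15
python3 - <<'E'
from h import *
o=robot.get_obs();print(o['q'])
Rb=R.from_euler('ZY',[BY,-np.radians(27)]); print('board tcp',Rb.inv().apply(o['position']-BO))
p,Rt=tool_on_board([.0645,.085,.10]); print(p,rel(p,Rt,o))
E
```

```text
time: 14.92
position: [0.5686, 0.2487, 0.2273]
tool_rot: [0.099, 0.701, -0.669, 0.227]
ft_force: [-0.3, -0.4, -0.3]
grip_width: 0.0524
[ 0.2433  0.4111  1.8006 -0.0507  0.4639  1.6677]
board tcp [0.0616 0.0859 0.0984]
[0.5706 0.2482 0.23  ] (array([-0.0057, -0.0032,  0.0017]), array([0.0011, 0.0001, 0.0014]))
```

Converged well (within 3 mm). Correct, descend partway and look.

```bash
python3 -m crank '[[-0.005,0.02,0.001,0.001,0,0.001,0.2],[-0.005,0.04,0.001,0.001,0,0.001,0.2],[-0.005,0.06,0.001,0.001,0,0.001,0.2],[-0.005,0.06,0.001,0.001,0,0.001,0.2],[-0.005,0.06,0.001,0.001,0,0.001,0.2]]'
python3 - <<'E'
from h import *
o=robot.get_obs();print(o['q'])
cv2.imwrite('pics/j1.png',vision.camera('wrist'))
Rb=R.from_euler('ZY',[BY,-np.radians(27)]); print('board tcp',Rb.inv().apply(o['position']-BO))
p,Rt=tool_on_board([.0645,.085,.041]); print(p,rel(p,Rt,o))
E
```

```text
time: 15.55
position: [0.5856, 0.2506, 0.2031]
tool_rot: [0.102, 0.699, -0.67, 0.229]
ft_force: [-0.1, 0.1, -0.3]
grip_width: 0.052
[ 0.242   0.468   1.7891 -0.0686  0.4125  1.6846]
board tcp [0.0659 0.0847 0.0691]
[0.5969 0.2531 0.1774] (array([ 0.0029,  0.0562, -0.0008]), array([-0.0005, -0.0001, -0.0007]))
```

View pics/j1.png

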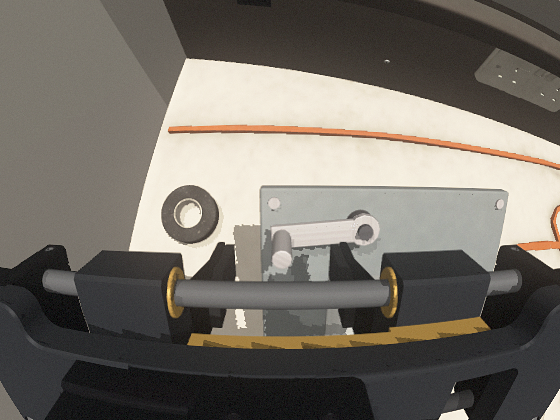

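```bash
python3 -m crank '[[0.003,0.02,-0.001,0,0,-0.001,0.2],[0.003,0.04,-0.001,0,0,-0.001,0.2],[0.003,0.055,-0.001,0,0,-0.001,0.2],[0.003,0.055,-0.001,0,0,-0.001,0.2],[0.003,0.055,-0.001,0,0,-0.001,-0.4],[0.003,0.055,-0.001,0,0,-0.001,-1],[0.003,0.055,-0.001,0,0,-0.001,-1],[0.003,0.055,-0.001,0,0,-0.001,-1],[0.003,0.055,-0.001,0,0,-0.001,-1],[0.003,0.055,-0.001,0,0,-0.001,-1]]' 15
python3 - <<'E'
from h import *
o=robot.get_obs();print(o['q'])
cv2.imwrite('pics/j2.png',vision.camera('wrist'))
Rb=R.from_euler('ZY',[BY,-np.radians(27)]); b=Rb.inv().apply(o['position']-BO); print('board tcp',b,Rb.inv().apply(o['ft_force']))
th=np.arctan2(b[1]-.03,.07-b[0]); r=np.hypot(b[1]-.03,.07-b[0]);print(th,r)
p,Rt=tool_on_board(b); R0=R.from_quat(o['tool_rot']); print('turn',(R0.inv()*Rt).as_rotvec()/np.pi)
# tool axes: x=-bx, y=-bz, z=-by
for t in (1.2,.9,.6,.3,0,-.06):
    q=np.array([.07-.055*np.cos(t),.03+.055*np.sin(t)]); print(t,'x',-(q[0]-b[0])/.5,'z',-(q[1]-b[1])/.5)
E
```

```text
time: 16.85
position: [0.5967, 0.253, 0.1783]
tool_rot: [0.101, 0.699, -0.67, 0.228]
ft_force: [-0.2, -2.2, 1.5]
grip_width: 0.0113
[ 0.2413  0.5203  1.7811 -0.0755  0.371   1.6914]
board tcp [0.0647 0.0849 0.0419] [ 0.1812 -2.1418  1.5847]
1.4741104044233997 0.05516698621800183
turn [-0.0006 -0.0001  0.0001]
1.2 x 0.029208223971479597 z 0.007294364367600864
0.9 x 0.057725967488818586 z 0.02365270376497261
0.6 x 0.08013578861911012 z 0.047707991750541884
0.3 x 0.09443588478286216 z 0.07731144109124842
0 x 0.0993488709790455 z 0.10981866382399577
-0.06 x 0.09915093037191797 z 0.11641470453673468
```

View pics/j2.png

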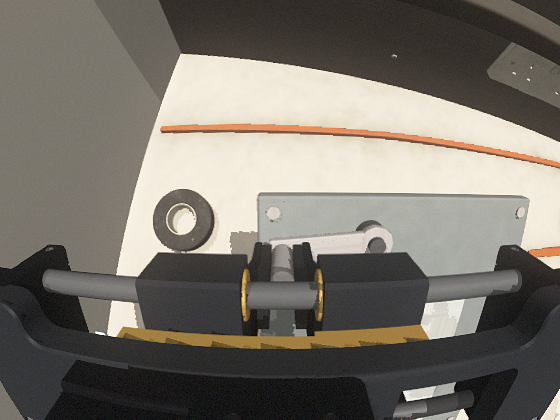

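```bash
python3 -m crank '[[0.019,0,0.004,0,0,0,-1],[0.039,0,0.012,0,0,0,-1],[0.058,0,0.024,0,0,0,-1],[0.07,0,0.035,0,0,0,-1],[0.08,0,0.048,0,0,0,-1],[0.0885,0,0.062,0,0,0,-1],[0.0945,0,0.077,0,0,0,-1],[0.098,0,0.093,0,0,0,-1],[0.099,0,0.11,0,0,0,-1],[0.099,0,0.11,0,0,0,-1]]'
cat > k.py <<'E'
from h import *
import sys
o=robot.get_obs()
cv2.imwrite(sys.argv[1],vision.camera('wrist'))
Rb=R.from_euler('ZY',[BY,-np.radians(27)]); b=Rb.inv().apply(o['position']-BO); print('board tcp',b,Rb.inv().apply(o['ft_force']))
th=np.arctan2(b[1]-.03,.07-b[0]); r=np.hypot(b[1]-.03,.07-b[0]);print(th,r)
p,Rt=tool_on_board(b); R0=R.from_quat(o['tool_rot']); print('turn',(R0.inv()*Rt).as_rotvec()/np.pi, o['q'])
E
python3 k.py pics/k1.png
```

```text
time: 18.15
position: [0.5593, 0.1906, 0.1537]
tool_rot: [0.098, 0.7, -0.671, 0.225]
ft_force: [-5.6, -1.1, 0.9]
grip_width: 0.0113
board tcp [0.0105 0.0305 0.0419] [-4.7006 -0.0539  3.4077]
0.008718567038741248 0.05947227676429007
turn [-0.0003 -0.0002  0.0029] [0.1269 0.5068 1.9383 0.1076 0.2362 1.4144]
```

View pics/k1.png

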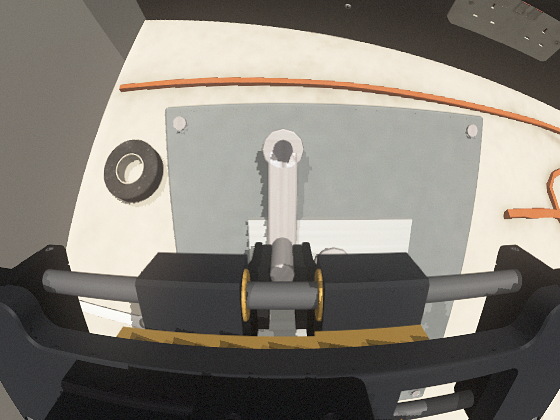

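```bash
python3 -m crank '[[-0.006,0,0.004,0,0,0,-1],[-0.006,0,0.008,0,0,0,-1],[-0.006,0,0.012,0,0,0,-1],[-0.006,0,0.012,0,0,0,-1],[-0.006,0,0.012,0,0,0,-1]]'
python3 k.py pics/k2.png; python3 -c "
import cv2;im=cv2.imread('pics/k2.png');cv2.imwrite('pics/k2z.png',cv2.resize(im[90:300,140:500],None,fx=2.2,fy=2.2))"
```

```text
time: 18.82
position: [0.5596, 0.1893, 0.1539]
tool_rot: [0.094, 0.702, -0.67, 0.224]
ft_force: [-10.1, 19.9, -0.4]
grip_width: 0.0109
board tcp [0.0106 0.0292 0.042 ] [-5.7309 21.3731  2.4848]
-0.013484701910929374 0.059386062089593676
turn [0.0013 0.0004 0.0048] [0.1208 0.506  1.935  0.1332 0.2478 1.3823]
```

View pics/k2z.png

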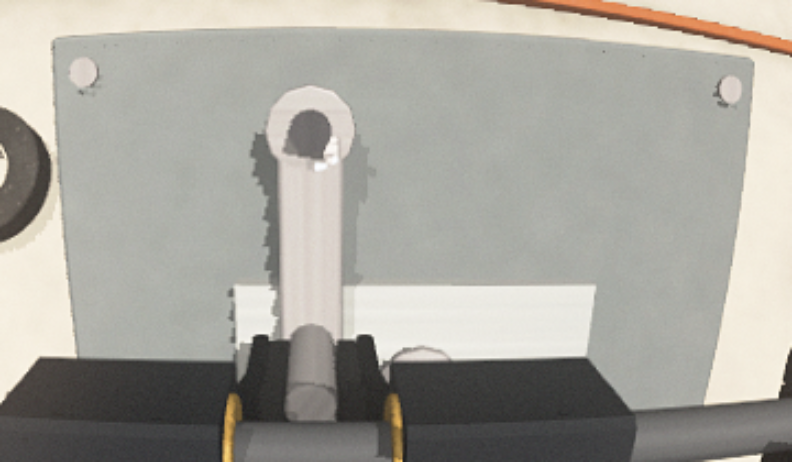

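```bash
python3 -m crank '[[-0.004,0,-0.006,0,0,0,-1],[-0.004,0,-0.010,0,0,0,-1],[-0.004,0,-0.010,0,0,0,-1]]'; python3 st.py
python3 -m crank '[[0,0,0,0,0,0,-0.6],[0,0,0,0,0,0,-0.43],[0,0,0,0,0,0,-0.43],[0,0,0,0,0,0,-0.43]]'; python3 k.py pics/l1.png;  python3 -c "
import cv2;im=cv2.imread('pics/l1.png');cv2.imwrite('pics/l1z.png',cv2.resize(im[90:300,140:500],None,fx=2.2,fy=2.2))"
```

```text
time: 19.25
position: [0.5594, 0.1908, 0.1538]
tool_rot: [0.094, 0.701, -0.671, 0.222]
ft_force: [-12.0, -1.8, 1.3]
grip_width: 0.0115
board tcp [0.0107 0.0307 0.042 ] F board [-10.2064   0.4191   6.6644] M [ 0.1595  1.9043 -0.0562]
turn to nominal [0.0002 0.0001 0.006 ]
time: 19.75
position: [0.5685, 0.1909, 0.1584]
tool_rot: [0.101, 0.699, -0.67, 0.228]
ft_force: [-0.8, -0.4, -0.7]
grip_width: 0.0242
board tcp [0.0208 0.0291 0.0419] [-1.0428 -0.2151 -0.2504]
-0.01889379990068059 0.049249554341176685
turn [-0.0006 -0.0002 -0.0002] [0.1251 0.5059 1.9207 0.1055 0.245  1.4153]
```

View pics/l1z.png

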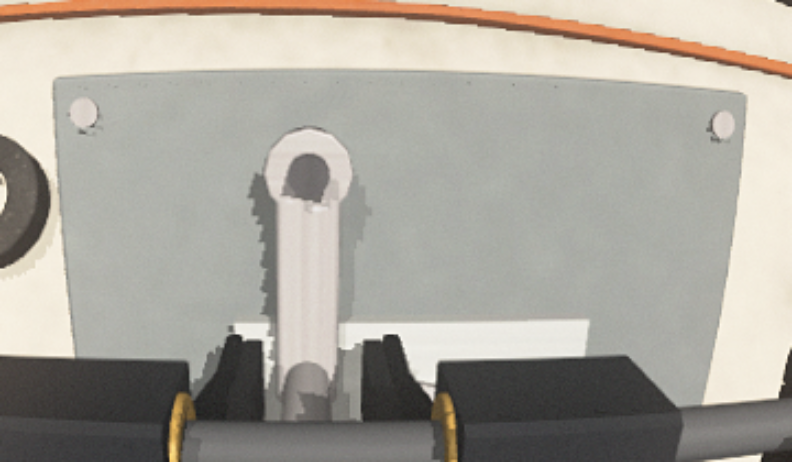

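```bash
python3 -m crank '[[0,-0.03,0,0,0,0,-0.43],[0,-0.06,0,0,0,0,-0.43],[0,-0.1,0,0,0,0,-0.43],[-0.04,-0.14,0,0,0,0,-0.43],[-0.08,-0.18,0,0,0,0,-0.43],[-0.08,-0.2,0,0,0,0,-0.43],[-0.08,-0.2,0,0,0,0,-0.43],[-0.08,-0.2,0,0,0,0,-0.43]]'; python3 k.py pics/m1.png; python3 - <<'E'
from h import *
cv2.imwrite('pics/m1c.png',vision.camera('scene'));cv2.imwrite('pics/m1s.png',vision.camera('side'))
E
```

```text
time: 20.8
position: [0.5569, 0.1891, 0.2641]
tool_rot: [0.1, 0.7, -0.67, 0.227]
ft_force: [0.6, 0.0, -0.3]
grip_width: 0.0249
board tcp [0.0583 0.0295 0.1415] [ 0.4473 -0.1137 -0.5273]
-0.046491556343739505 0.011717993319503989
turn [-0.0005 -0.0001  0.001 ] [0.1243 0.3101 1.84   0.052  0.5248 1.4717]
```

View pics/m1.png

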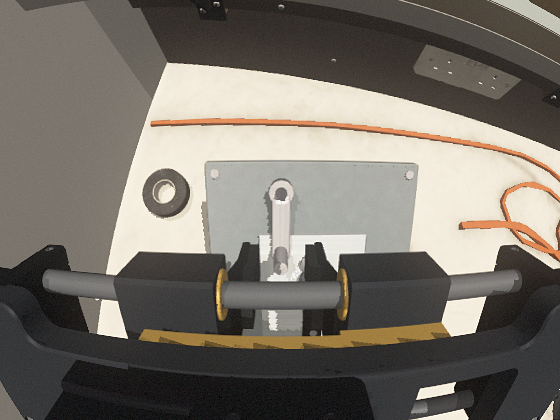

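View pics/m1c.png

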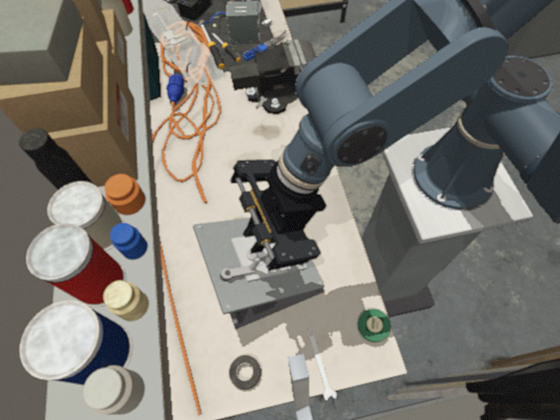

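View pics/m1s.png

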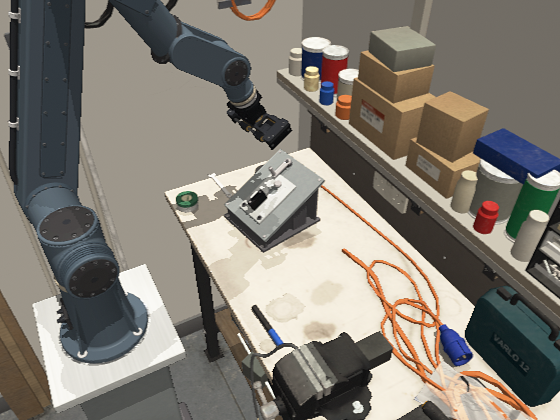

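```bash
python3 -m crank '[[0,-0.03,0.1,0,0,0,-0.43],[0,-0.05,0.2,0,0,0,-0.43],[0,-0.08,0.3,0,0,0,-0.43],[0,-0.08,0.4,0,0,0,-0.43],[0,-0.08,0.44,0,0,0,-0.43],[0,-0.08,0.44,0,0,0,-0.43],[0,-0.08,0.44,0,0,0,-0.43]]'; python3 - <<'E'
from h import *
c=vision.camera('scene');s=vision.camera('side')
cv2.imwrite('pics/n1c.png',c)
cv2.imwrite('pics/n1cz.png',cv2.resize(c[200:330,180:340],None,fx=4.5,fy=4.5,interpolation=cv2.INTER_CUBIC));
cv2.imwrite('pics/n1sz.png',cv2.resize(s[140:260,220:340],None,fx=5,fy=5,interpolation=cv2.INTER_CUBIC))
Rb=R.from_euler('ZY',[BY,-np.radians(27)]); P=lambda n,b:np.array(proj(n,BO+Rb.apply(np.array(b)+[0,0,.002])))
for t,b in (('post0',(.015,.03,.05)),('pivot',(.07,.03,.016)),('pl UL',(.028,.05,.006)),('pl UR',(.028,-.05,.006)),('pl LL',(-.122,.05,.006)),('pl LR',(-.122,-.05,.006)),('stud',(0,0,.0155))):
    print(t,'scene z',(P('scene',b)-[180,200])*4.5+1.75,'side z',(P('side',b)-[220,140])*5+2)
a=cv2.imread('pics/a_scene.png')
E
```

```text
time: 21.82
position: [0.5801, -0.0294, 0.3004]
tool_rot: [0.1, 0.7, -0.67, 0.227]
ft_force: [-0.2, -0.8, -0.4]
grip_width: 0.0249
post0 scene z [349.7232 270.0317] side z [250.7281 143.0247]
pivot scene z [211.1595 329.5699] side z [336.2848 110.0727]
pl UL scene z [304.5107 362.5324] side z [272.0056 153.2194]
pl UR scene z [229.9791 173.1367] side z [380.342  233.8569]
pl LL scene z [571.3036 303.7628] side z [ 95.5497 330.3789]
pl LR scene z [490.5981 134.8737] side z [197.9354 419.4075]
stud scene z [326.8559 245.2458] side z [286.2059 217.6099]
```

View pics/n1cz.png

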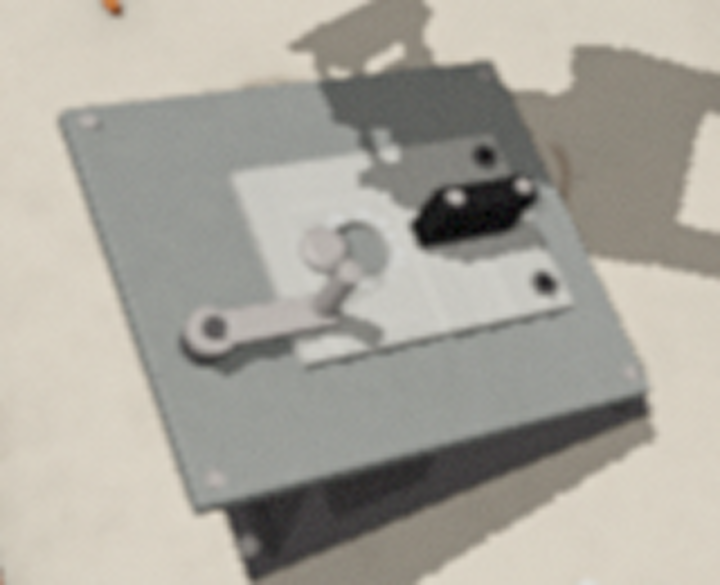

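View pics/n1sz.png

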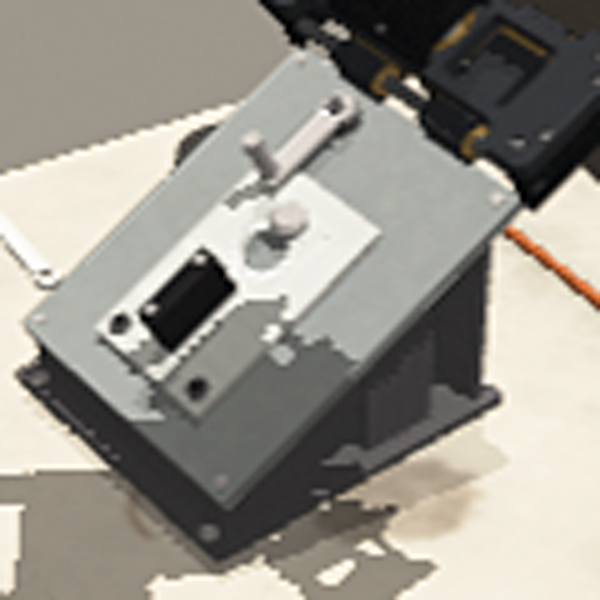

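View pics/n1c.png

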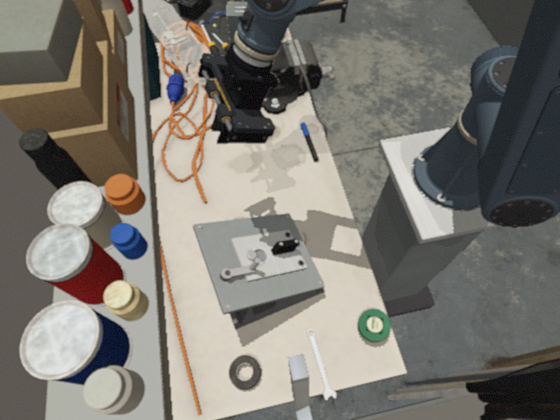

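```bash
python3 - <<'E'
from h import *
a=cv2.imread('pics/a_scene.png');c=cv2.imread('pics/n1c.png')
for n,(y0,y1,x0,x1) in dict(tape=(350,395,225,268),tin=(305,345,352,395),spanner=(325,400,306,340),marker=(118,165,296,322)).items():
    d=cv2.absdiff(a[y0:y1,x0:x1],c[y0:y1,x0:x1]); print(n,d.mean(),(d.max(2)>60).sum())
print(robot.get_obs()['joint_velocities'],robot.hand_in())
E
```

```text
tape 2.3136950904392766 0
tin 2.2387596899224804 0
spanner 2.332549019607843 0
marker 12.10365521003819 0
the job is handed in; nothing more can be done
[ 0.0035 -0.002  -0.0046  0.0003 -0.0019 -0.003 ] None
```

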